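# Load the reader shuttle, free its stuck carriage and lock it home

### The job

Keeping it upright, set the rack of micro tubes flat in the nest of the reader's carriage, then push the carriage, which is stuck on its rails, until it breaks free and runs under the hood fully home against its hidden end stop, without ramming it. Then take the lock pin from its stand and thread it down through both bores, the one in the side guard and the one in the carriage's tab below, until its collar rests on the guard, and let go. Leave the beaker, the vial and the timer where they are.

Things in the scene. Friction and masses are not known exactly. Their poses are not given: they have to be found in the camera images.
- mini_rack: teal rack of micro tubes, 52 x 124 x 38 mm (x, y, z), 0.08 kg, loose on the table. Origin at the centre of its underside, z up, long side along its y. Take it across its 52 mm width at mid length by the edges of its top plate, 31 to 35 mm above its underside; the long sides are open below that.
- shuttle: reader's fixed base plate, x -235 to 165, y -150 to 100 mm, 12 mm thick. Origin on the table under the middle of the hood's front edge; x = rail direction into the hood, away from the robot; z up. White hood: x 0 to 158, y +-84 mm, roof at heights 115 to 195 mm, open tunnel below; an upright gripper strikes it while pushing, so tilt. Grey guard: x -235 to -35, y -152 to -98 mm, top at 95 mm.
- carriage (a joint): travel of the carriage along the shuttle's x in m: 0 at the robot's end, 0.160 home at the hard end stop inside the hood. It starts at 0 to 0.015. It is gummed up to about 0.055 (some 12 N to move it); after that it runs with about 2 N and stays where it is left. About 0.6 kg.
- nest (a point): centre of the nest's floor on the carriage, 45 mm above the table; axes as the shuttle's. The nest is 136 mm long (along the rails) and 62 mm wide, so the rack lies lengthwise, either way round; lips 7 mm high at the sides and far end, push plate at the near end. It lies clear in front of the hood only at the robot's end of the travel.
- push_plate (a point): centre of the upright face of the carriage's push plate that looks to the robot (its normal is the shuttle's -x). The plate is 100 mm wide (y), 12 mm thick, from 38 to 85 mm above the table; the point is 65 mm above the table. With the carriage home this face stands 12 mm outside the hood's front edge.
- lock_bore (a point): mouth of the upper bore, an 18 mm vertical hole through the 8 mm roof of the grey side guard, 95 mm above the table, at x -60, y -125 mm from the shuttle's origin; fixed. A tall analyser stands some 100 mm to its right.
- tab_bore (a point): mouth of the lower bore, an 18 mm vertical hole through the carriage's 10 mm thick side tab, 40 mm above the table; it moves with the carriage and stands exactly below the upper bore (a gap of 47 mm between the plates) when the carriage is home.
- lock_pin: upright steel pin, 0.1 kg, loose in its stand: origin at the underside of its collar, z up along the pin. Shaft 14 mm thick, 76 mm long below the origin, its last 14 mm tapered to 6 mm; collar 30 mm wide and 5 mm high above the origin; on it a round black grip 24 mm wide, 5 to 33 mm above the origin.
- pin_tip (a point): lower end of the lock pin, 76 mm below its origin.
- pin_stand: fixed stand of the pin: grey block 40 x 40 mm, top 86 mm above the table, on a foot 80 x 80 x 8 mm, with a vertical 16 mm hole. Origin at the centre of its underside.
- beaker: clear plastic beaker, 77 mm wide, 93 mm high, a bystander. Origin at the centre of its underside.
- vial: small white-capped vial, 23 mm wide, 43 mm high, a bystander. Origin at the centre of its underside.
- timer: bench timer, 66 x 92 x 28 mm, a bystander. Origin at the centre of its underside.
- pipette_stand: fixed pipette stand between the table's two sides, 300 mm high, about 110 mm wide at the foot and 180 mm (along the table) at its head bar; carry things over it or round its near side. Origin at the foot's centre.
Mind the look-alikes: they are no part of the job. Of the things that look like the lock_pin, the largest one is meant.

How it is judged:
By the outcome, as a careful person would: the job done as asked, in the order asked, and still so for the second after the job is handed in, with the robot touching nothing.
It also fails if it takes over 72 s, if anything falls off the work surface, if the arm or the gripper's body presses on something with over 40 N, if the wrist force passes 120 N, or if a joint passes its speed limit or range.

### The arm

A 6-joint arm with a two-finger parallel gripper is mounted at the origin on a cart in front of the work surface, level with it; the furniture and walls round the work are solid. World frame = base frame: x ahead of the robot, y to its left, z up, the work surface at z = 0. Lengths are in m, angles in rad, forces in N, time in s.
With the tool pointing down it reaches from about 0.225 to 0.875 m from the base axis. Payload 3.4 kg.
Tool frame: the origin (TCP) lies at the very end of the fingers, on their centre line; the grasp point (between the pads) lies 19 mm behind it; z points along the fingers, x is the direction in which the jaws open and shut, and the axes are right-handed (so a half turn about z gives the same grasp; the last joint's range is limited). The gripper opens to 85 mm and grips with 20 to 120 N. Pads are 22 mm wide; open, the fingers measure 114 mm over their backs; the gripper's body (76 mm by 85 mm) begins 54 mm behind the grasp point. The pads swing forward as they close: fully open they stand 13 mm farther back than shut.
Start: joints at [-1.424, 0.276, 1.505, -0, 1.361, -0.121], TCP at [0.152, -0.555, 0.231] pointing down, gripper open.
Joint ranges: [-2.89, 2.89], [-0.75, 2.08], [0.22, 2.7], [-1.18, 4.32], [0.11, 2.71], [-2.7, 2.7]. Speed limits (rad/s): [2.57, 2.57, 3.14, 3.14, 3.14, 3.14].

### API

Orientations are given as a unit quaternion [w, x, y, z].
In Python, from rig import manip gives the robot as it stands.
- The arm moves only by the tool carry_out, never from a script. Its argument "series" is a list of rows, each a list of 2 entries, a list of its own where there are three numbers: the shift along the tool's x, y, z in mm, then the turn about the tool's z in degrees. A call has 1 to 10 rows; each row shifts and turns the pose as measured when the row begins, along the tool's axes as they then stand; what a row does not reach is not made up. A row lasts 1/12 s, in which the tool goes at most 41.7 mm and 7.16 degrees, less where a joint would pass 70% of its speed; a pose out of reach is approached as far as the arm can. A call is refused whole if a number of a shift passes 41.7 or a number of a turn 7.16, either way. A call with a gripper value outside its range is refused whole. "fingers" is the finger opening in mm, from 0 to 85.4, set as the call begins (left out, the last holds). The fingers move at their own pace and stop on an object; "squeeze" is the grip in N (left out, the last holds). Time passes only in rows, so rows that do not move let the fingers close. It gives the time, the measured TCP pose, the force and the opening at its end, in the units of the state.
- manip.get_state(): the state, without advancing time (a new reading comes with each control period).
- manip.get_image(name): name is "scene" or "top" or "wrist"; returns a dict with "frame" (480x640x3 uint8, blue, green, red), "K" (3x3 intrinsics, pixels), "rvec" (rotation vector, rad) and "tvec" (3), from world to camera coordinates, as OpenCV has them; the wrist camera has in their place "mount" (4x4, takes a point from camera to tool coordinates, whose origin is the TCP and whose axes are the tool frame's). Camera axes: x right, y down, z forward; pixel columns grow to the right and rows downward; lengths in m; the calibration is good to about 2 mm. A picture is of the moment at which its call begins: read the wrist's pose just before it. There is no depth.
- manip.sign_off(): hands the job in, once; it reports no verdict.
The state is a dict: "clock": time; "qpos": joint angles; "qd": joint speeds; "effort": joint torques, N m; "position": TCP position; "ee_rot": TCP orientation; "contact_force": force on the tool from outside, world axes, zero at the start; "moment": the same for the moment, N m; "width": finger opening in m.
Only numpy, scipy, OpenCV 4.12 (cv2) and the standard library are available. Lean on these libraries where they do the work, as an engineer would, in place of code of your own. Each camera call takes 0.05 s, during which the arm holds its last target. There are 200 camera calls.

## Working session

There is one attempt and no reset: what is moved stays moved. The work goes in short steps, Python scripts to look and compute and a tool call to move; the robot and the scene stay as the last step left them, time stands still between calls to the robot, and variables do not carry over. Pictures are saved under pics/ and viewed, about 8 in all and at most 12, crops included, and the job is handed in when it is done.

Besides the shell and the picture viewer there is one more tool, called after "Request:" in YAML: its name, and indented under it one key for each argument. carry_out: Moves the arm, as the interface text tells. Its arguments: {"type":"object","properties":{"series":{"type":"array","items":{"type":"array"}},"fingers":{"type":"number"},"squeeze":{"type":"number"}},"required":["series"]}

```bash
mkdir -p pics; ls; python3 - <<'E'
from rig import manip
import cv2,pickle
s=manip.get_state();print(s)
for n in("scene","top"):
    d=manip.get_image(n);pickle.dump(d,open(f"pics/{n}0.pkl","wb"));cv2.imwrite(f"pics/{n}0.png",d["frame"])
    print(n,d["K"].tolist(),d["rvec"],d["tvec"])
E
```

```text
pics
{'clock': 0.0, 'qpos': array([-1.42398871e+00,  2.76602359e-01,  1.50613166e+00,  3.19191653e-05,
        1.36068338e+00, -1.20998961e-01]), 'qd': array([-0.00055143,  0.00064677,  0.00178372, -0.00100261,  0.00144784,
       -0.00024831]), 'effort': array([-3.59435571e-04, -4.16772902e+01, -2.45808417e+01,  8.96043218e-06,
        1.10517000e-02,  3.81998476e-06]), 'position': array([ 0.15208451, -0.55398349,  0.23043609]), 'ee_rot': array([-6.47941423e-04,  7.95175874e-01, -6.06378180e-01, -6.42523519e-04]), 'contact_force': array([ 0.23091485,  0.16147453, -0.11472801]), 'moment': array([ 0.01298668,  0.02805734, -0.02285558]), 'width': 0.0858156568558871}
scene [[514.821273068276, 0.0, 317.37206943356136], [0.0, 514.821273068276, 238.34294829792583], [0.0, 0.0, 1.0]] [ 0.59690491 -2.46475372  1.38436103] [0.44674276 0.21209851 0.89240144]
top [[450.7552224427292, 0.0, 315.91760401086975], [0.0, 450.7552224427292, 235.69610002776577], [0.0, 0.0, 1.0]] [ 2.14032225 -2.10704289  0.20228829] [-0.06516978  0.51073629  1.20131553]
```

View pics/top0.png

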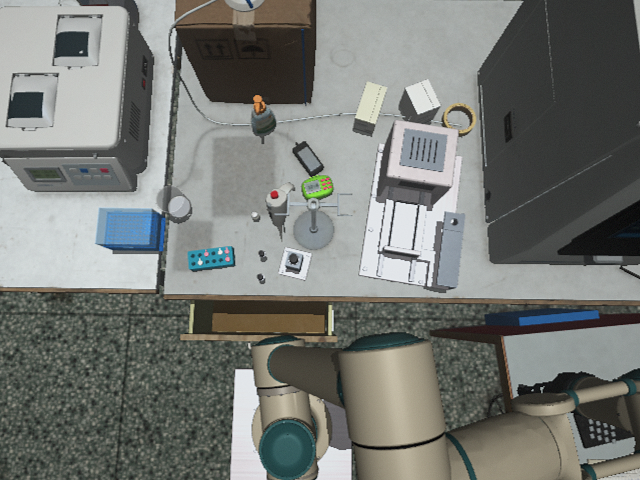

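View pics/scene0.png

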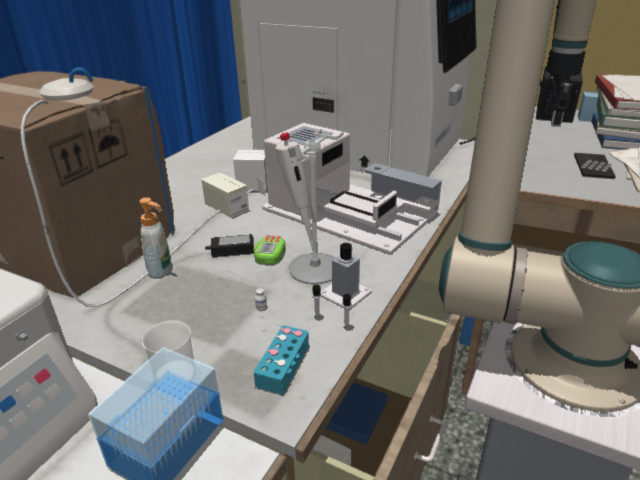

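The rack is at top-view pixel (211,258). There are three pin-like candidates: (295,262) in the block stand, and small loose ones at (263,256) and (261,279). The one in the grey stand is the largest, so it fits. The shuttle is at about (410,205). I'll check these in an enlarged crop.

```bash
cat > h.py <<'E'
import numpy as np,cv2,pickle
from scipy.spatial.transform import Rotation as R
from rig import manip
def cam(d):
    Rm=cv2.Rodrigues(np.asarray(d["rvec"],float))[0];t=np.asarray(d["tvec"],float).ravel()
    return np.asarray(d["K"],float),Rm,t
def camw(d,s):
    "wrist picture -> give it rvec,tvec"
    T=np.eye(4);q=s["ee_rot"];T[:3,:3]=R.from_quat([q[1],q[2],q[3],q[0]]).as_matrix();T[:3,3]=s["position"]
    C=np.linalg.inv(T@np.asarray(d["mount"]));d["rvec"]=cv2.Rodrigues(C[:3,:3])[0].ravel();d["tvec"]=C[:3,3];return d
def ray(d,uv):
    K,Rm,t=cam(d);v=Rm.T@np.linalg.solve(K,[uv[0],uv[1],1]);return -Rm.T@t,v/np.linalg.norm(v)
def onz(d,uv,z):
    o,v=ray(d,uv);return o+v*(z-o[2])/v[2]
def proj(d,P):
    K,Rm,t=cam(d);return cv2.projectPoints(np.atleast_2d(np.asarray(P,float)),np.asarray(d["rvec"],float),t,K,None)[0][:,0]
def load(n): return pickle.load(open(f"pics/{n}.pkl","rb"))
def wrist(n):
    s=manip.get_state();d=camw(manip.get_image("wrist"),s);pickle.dump(d,open(f"pics/{n}.pkl","wb"));cv2.imwrite(f"pics/{n}.png",d["frame"]);return d,s
E
python3 - <<'E'
from h import *
d=load("top0");f=d["frame"]
print("cam",ray(d,(320,240)))
a=cv2.resize(f[120:300,340:480],None,fx=3.3,fy=3.3,interpolation=cv2.INTER_CUBIC)
b=cv2.resize(f[200:300,180:320],None,fx=2.4,fy=2.4,interpolation=cv2.INTER_CUBIC)
o=np.zeros((594,800,3),np.uint8);o[:,:462]=a[:594,:462];o[:240,464:800]=b[:240,:336]
s=load("scene0")["frame"];c=cv2.resize(s[230:390,250:380],None,fx=2.15,fy=2.15,interpolation=cv2.INTER_CUBIC);o[248:248+c.shape[0],490:490+c.shape[1]]=c
cv2.imwrite("pics/crop1.png",o)
h=cv2.cvtColor(f,cv2.COLOR_BGR2HSV)
m=cv2.inRange(h,(85,120,60),(100,255,255));m[:,:170]=0;m[:200]=0;m[300:]=0
m=cv2.morphologyEx(m,cv2.MORPH_CLOSE,np.ones((7,7)))
c=max(cv2.findContours(m,0,1)[0],key=cv2.contourArea);r=cv2.minAreaRect(c);print("rack",r,cv2.boxPoints(r).tolist())
P=np.array([onz(d,p,.035)for p in cv2.boxPoints(r)]);print(P.round(4).tolist(),P.mean(0),np.linalg.norm(P[1]-P[0]),np.linalg.norm(P[2]-P[1]))
for n,p,z in(("pin",(295,258),.119),("sm1",(263,254),.0),("sm2",(261,281),.0),("vial",(255,216),.04),("stand foot",(296,263),.008),("guard",(448,250),.095)):print(n,onz(d,p,z).round(3))
E
```

```text
cam (array([ 0.27824293, -0.05648104,  1.27579326]), array([ 0.1775726 , -0.00974728, -0.98405943]))
rack ((210.4369659423828, 257.9833068847656), (19.635019302368164, 45.27434158325195), 83.04703521728516) [[186.77783203125, 250.9783172607422], [231.71920776367188, 245.49766540527344], [234.09609985351562, 264.98828125], [189.15472412109375, 270.46893310546875]]
[[0.4652, 0.3013, 0.035], [0.4826, 0.1772, 0.035], [0.4281, 0.1679, 0.035], [0.411, 0.291, 0.035]] [0.44673517 0.23433935 0.035     ] 0.12534009158269963 0.0553011488540757
pin [ 0.439 -0.004  0.119]
sm1 [0.465 0.093 0.   ]
sm2 [0.388 0.096 0.   ]
vial [0.567 0.115 0.04 ]
stand foot [ 0.44  -0.002  0.008]
guard [ 0.47  -0.408  0.095]
```

View pics/crop1.png

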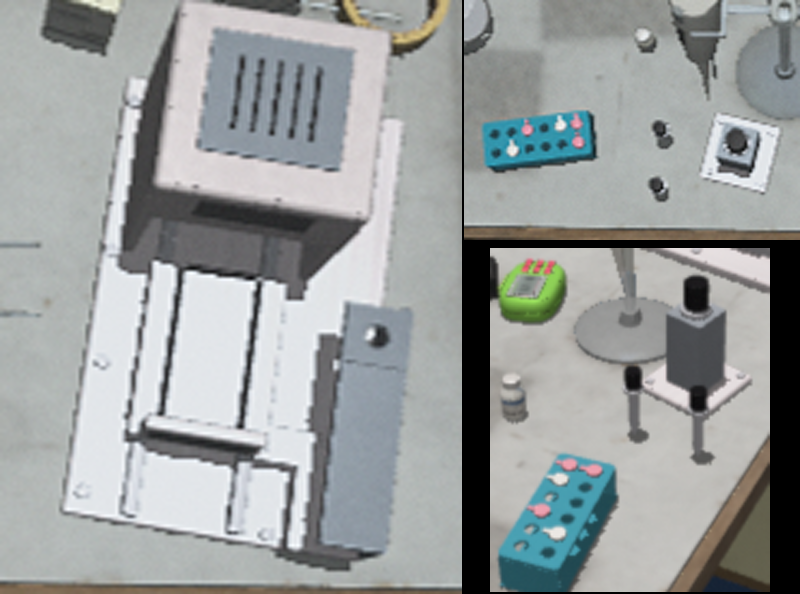

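The crop confirms the pin in the stand: it has a collar and a black grip and is clearly larger than the two loose look-alikes. Next I'll fit the shuttle frame from the corners I read off.

```bash
cat >> h.py <<'E'
def head(s):
    q=s["ee_rot"];x=R.from_quat([q[1],q[2],q[3],q[0]]).as_matrix()[:,0];return np.degrees(np.arctan2(x[1],x[0]))
def go(p,hd=None):
    "total shift in tool axes (mm, as they now stand) and turn (deg about tool z) to reach p, heading hd"
    s=manip.get_state();q=s["ee_rot"];M=R.from_quat([q[1],q[2],q[3],q[0]]).as_matrix()
    w=(np.asarray(p)-s["position"])*1000;t=0 if hd is None else -((hd-head(s)+90)%180-90)
    print("to",np.round(p,4),"shift",(M.T@w).round(1),"turn",round(t,2),"head",round(head(s),2),"F",s["contact_force"].round(1),"w",round(s["width"]*1e3,1),"t",round(s["clock"],2))
def fit2(A,B):
    "2D rigid: B = Rot A + t"
    A=np.asarray(A,float);B=np.asarray(B,float)[:,:2];a=A-A.mean(0);b=B-B.mean(0)
    th=np.arctan2((a[:,0]*b[:,1]-a[:,1]*b[:,0]).sum(),(a*b).sum());c,s=np.cos(th),np.sin(th);M=np.array([[c,-s],[s,c]])
    t=B.mean(0)-M@A.mean(0);return th,t,(A@M.T+t-B)*1000
E
python3 - <<'E'
from h import *
d=load("top0");c=lambda x,y:(340+x/3.3-.35,120+y/3.3-.35)
obs=[((-235,100),(62,512),.012),((165,100),(133,80),.012),((-35,-98),(345,303),.095),((-35,-152),(412,310),.095),((-235,-98),(325,545),.095),((-60,-125),(377,335),.095),((0,84),(155,187),.195),((0,-84),(368,220),.195),((158,84),(180,3),.195),((158,-84),(392,36),.195)]
A=[np.array(o[0])/1000 for o in obs];B=[onz(d,c(*o[1]),o[2])for o in obs]
th,t,e=fit2(A,B);print(np.degrees(th),t,e.round(1).tolist())
M=R.from_euler("z",th).as_matrix()[:2,:2]
# push plate top (far/near edges) px
for p in((147,417),(267,436),(145,430),(262,450)):
    w=onz(d,c(*p),.085)[:2];print("plate",((w-t)@M*1000).round(1))
print("pip",onz(d,(313,232),0),"stand corners")
s=manip.get_state();print(head(s))
E
```

```text
-8.44326448376327 [ 0.62397011 -0.31282174] [[-2.5, -1.1], [2.7, 5.0], [0.1, -2.6], [-2.8, -1.5], [-0.1, 3.4], [-2.2, -0.6], [-1.7, 2.1], [-3.0, -3.3], [4.8, 0.4], [4.7, -1.9]]
plate [-153.5   50.4]
plate [-153.2  -47.7]
plate [-164.4   50.5]
plate [-165.2  -45.1]
pip [ 0.53158903 -0.04860106  0.        ] stand corners
-74.65634102281862
```

```bash
python3 - <<'E'
from h import *
go((0.45,-0.33,0.36),-98.4)
d=manip.get_image("wrist");print(np.round(d["mount"],3).tolist(),np.round(d["K"],1).tolist())
E
```

```text
to [ 0.45 -0.33  0.36] shift [-137.4 -346.6 -129.2] turn 23.74 head -74.66 F [ 0.4 -0.9  0.1] w 85.6 t 0.1
[[1.0, -0.0, -0.0, 0.001], [0.0, 0.962, 0.274, -0.069], [0.0, -0.274, 0.962, -0.143], [0.0, 0.0, 0.0, 1.0]] [[403.8, 0.0, 317.4], [0.0, 403.8, 237.8], [0.0, 0.0, 1.0]]
```

Request:
carry_out:
  series:
    - [[-13.7, -34.7, -13], 0]
    - [[-13.7, -34.7, -13], 0]
    - [[-13.7, -34.7, -13], 0]
    - [[-13.7, -34.7, -13], 0]
    - [[-13.7, -34.7, -13], 0]
    - [[-13.7, -34.7, -13], 0]
    - [[-13.7, -34.7, -13], 0]
    - [[-13.7, -34.7, -13], 0]
    - [[-13.7, -34.7, -13], 0]
    - [[-13.7, -34.7, -13], 0]
  fingers: 85
  squeeze: 60

```text
clock: 0.98
position: [0.4561, -0.3256, 0.3583]
ee_rot: [-0.002, 0.79, -0.612, -0.007]
contact_force: [-0.0, -0.2, -0.4]
width: 0.0851
```

Request:
carry_out:
  series:
    - [[0, 0, 0], 0]
    - [[0, 0, 0], 0]

```text
clock: 1.15
position: [0.4629, -0.3207, 0.3606]
ee_rot: [-0.004, 0.794, -0.608, -0.004]
contact_force: [0.3, -0.2, -0.6]
width: 0.0849
```

```bash
python3 - <<'E'
from h import *
wrist("w1")
go((0.34,0.0,0.30),-30)
E
```

```text
to [0.34 0.   0.3 ] shift [-340.8   35.8   64.7] turn -44.97 head -74.97 F [-0.  -0.3  0.1] w 85.0 t 1.2
```

View pics/w1.png

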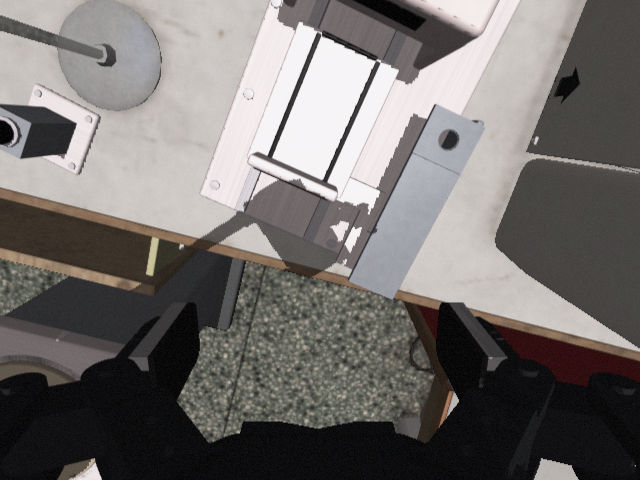

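The wrist view shows:
- guard top corners at (437,104), (484,122), (397,299) and (350,281)
- bore at (450,139)
- push-plate top from (250,155) to (337,198)
- base plate's near-left corner at (201,194)

```bash
python3 - <<'E'
from h import *
d=load("w1");f=d["frame"];g=cv2.cvtColor(f,cv2.COLOR_BGR2GRAY)
m=np.zeros_like(g);m[124:155,436:466]=(g[124:155,436:466]<85)*255
c=max(cv2.findContours(m,0,1)[0],key=cv2.contourArea);e=cv2.fitEllipse(c);print("bore",e)
obs=[((-35,-98),(437,104),.095),((-35,-152),(484,122),.095),((-235,-152),(397,299),.095),((-235,-98),(350,281),.095),((-60,-125),e[0],.095),((-235,100),(201,194),.012)]
A=[np.array(o[0])/1000 for o in obs];B=[onz(d,o[1],o[2])for o in obs]
th,t,er=fit2(A,B);print(np.degrees(th),t,er.round(1).tolist(),B[4])
M=R.from_euler("z",th).as_matrix()[:2,:2]
for p in((251,152),(338,187),(247,163),(335,199)):
    w=onz(d,p,.085)[:2];print("plate",((w-t)@M*1000).round(1))
E
```

```text
bore ((450.0338134765625, 140.0211639404297), (12.39057731628418, 20.1021728515625), 33.113948822021484)
-8.177048564451534 [ 0.62698455 -0.31437566] [[2.1, 0.4], [-1.7, -3.7], [-0.4, 1.7], [0.6, -0.4], [1.9, 0.8], [-2.4, 1.1]] [ 0.54793109 -0.43041096  0.095     ]
plate [-151.1   50.7]
plate [-148.7  -45.1]
plate [-163.1   50.6]
plate [-161.5  -47.4]
```

Request:
carry_out:
  series:
    - [[-34, 3.5, 6], -3.5]
    - [[-34, 3.5, 6], -3.5]
    - [[-34, 3.5, 6], -3.5]
    - [[-34, 3.5, 6], -3.5]
    - [[-34, 3.5, 6], -3.5]
    - [[-34, 0, 6], -3.5]
    - [[-33, -3, 6], -3.5]
    - [[-33, -6, 6], -3.5]
    - [[-33, -8, 6], -3.5]
    - [[-33, -10, 6], -3.5]

```text
clock: 2.03
position: [0.2825, -0.0262, 0.2921]
ee_rot: [-0.004, 0.94, -0.342, -0.009]
contact_force: [-0.4, 1.1, -0.3]
width: 0.085
```

```bash
python3 - <<'E'
from h import *
go((0.447,0.234,0.20),8)
E
```

```text
to [0.447 0.234 0.2  ] shift [ -39.3 -305.    93.4] turn -47.97 head -39.97 F [-0.4  1.1 -0.3] w 85.0 t 2.03
```

Request:
carry_out:
  series:
    - [[-4, -31, 9], 0]
    - [[-4, -31, 9], 0]
    - [[-4, -31, 9], 0]
    - [[-4, -31, 9], 0]
    - [[-4, -31, 9], 0]
    - [[-4, -31, 9], 0]
    - [[-4, -31, 9], 0]
    - [[-4, -31, 9], 0]
    - [[-4, -31, 9], 0]
    - [[-4, -31, 9], 0]

```text
clock: 2.87
position: [0.4429, 0.2375, 0.1939]
ee_rot: [0.001, 0.936, -0.351, -0.008]
contact_force: [1.2, -0.6, -0.2]
width: 0.0847
```

Request:
carry_out:
  series:
    - [[0, 0, 0], -6.8]
    - [[0, 0, 0], -6.8]
    - [[0, 0, 0], -6.8]
    - [[0, 0, 0], -6.8]
    - [[0, 0, 0], -6.8]
    - [[0, 0, 0], -6.8]
    - [[0, 0, 0], -6.8]
    - [[0, 0, 0], 0]
    - [[0, 0, 0], 0]

```text
clock: 3.62
position: [0.4452, 0.2284, 0.1829]
ee_rot: [0.001, 0.997, 0.069, -0.016]
contact_force: [-0.6, -0.3, 0.1]
width: 0.0847
```

```bash
python3 - <<'E'
from h import *
d,s=wrist("w2")
h=cv2.cvtColor(d["frame"],cv2.COLOR_BGR2HSV)
m=cv2.inRange(h,(85,120,40),(100,255,255))
m=cv2.morphologyEx(m,cv2.MORPH_CLOSE,np.ones((15,15)))
c=max(cv2.findContours(m,0,1)[0],key=cv2.contourArea);r=cv2.minAreaRect(c);b=cv2.boxPoints(r);print(r,b.tolist())
P=np.array([onz(d,p,.037)for p in b]);print(P.round(4).tolist(),P.mean(0),np.linalg.norm(P[1]-P[0]),np.linalg.norm(P[2]-P[1]))
go((0.447,0.234,0.20),8)
E
```

```text
((332.0, 207.0), (164.0, 72.0), 90.0) [[296.0, 125.0], [368.0, 125.0], [368.0, 289.0], [296.0, 289.0]]
[[0.4168, 0.2919, 0.037], [0.4658, 0.2987, 0.037], [0.4866, 0.1792, 0.037], [0.4318, 0.1708, 0.037]] [0.45025151 0.23514073 0.037     ] 0.04950736958578242 0.12130759746350621
to [0.447 0.234 0.2  ] shift [  2.   -5.4 -17.2] turn -0.08 head 7.92 F [ 0.3 -0.4 -0.4] w 85.0 t 3.67
```

View pics/w2.png

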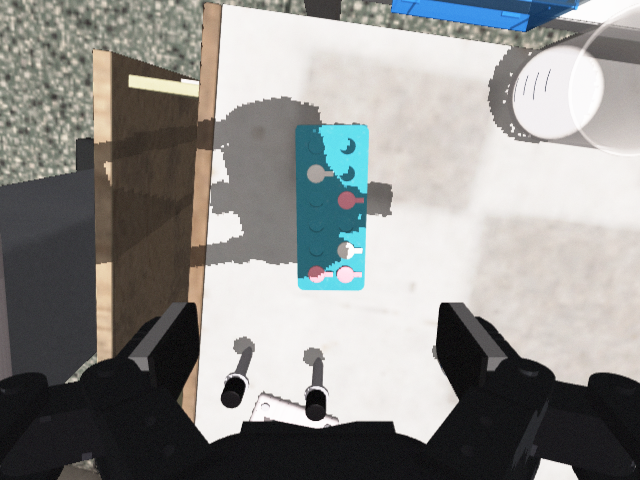

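The picture shows the rack square to the jaws at (332,207), spanning columns 296–368. Small pins are at (235,390) and (316,400), and the beaker is at (560,95). I'll go down in steps.

```bash
cat >> h.py <<'E'
def tilt():
    q=manip.get_state()["ee_rot"];z=R.from_quat([q[1],q[2],q[3],q[0]]).as_matrix()[:,2];print("toolz",z.round(4))
E
python3 - <<'E'
from h import *
tilt();go((0.4485,0.2348,0.040),8.4)
E
```

```text
toolz [-0.0327 -0.0052 -0.9995]
to [0.4485 0.2348 0.04  ] shift [  8.9  -6.1 142.6] turn -0.48 head 7.92 F [ 0.3 -0.4 -0.4] w 85.0 t 3.67
```

Request:
carry_out:
  series:
    - [[1, -0.7, 16], 0]
    - [[1, -0.7, 16], 0]
    - [[1, -0.7, 16], 0]
    - [[1, -0.7, 16], 0]
    - [[1, -0.7, 16], 0]
    - [[1, -0.7, 16], 0]
    - [[1, -0.7, 16], 0]
    - [[1, -0.7, 16], 0]
    - [[1, -0.7, 12], 0]
    - [[0, 0, 0], 0]

```text
clock: 4.5
position: [0.4517, 0.2304, 0.0381]
ee_rot: [0.002, 0.999, 0.053, -0.014]
contact_force: [-0.0, -0.1, 0.7]
width: 0.0852
```

```bash
python3 - <<'E'
from h import *
tilt();go((0.4485,0.2348,0.012),8.4)
E
```

```text
toolz [-0.0276 -0.0045 -0.9996]
to [0.4485 0.2348 0.012 ] shift [-2.  -4.7 26.1] turn -2.36 head 6.04 F [-0.  -0.1  0.7] w 85.2 t 4.5
```

Request:
carry_out:
  series:
    - [[-0.5, -1.2, 6.5], -0.6]
    - [[-0.5, -1.2, 6.5], -0.6]
    - [[-0.5, -1.2, 6.5], -0.6]
    - [[-0.5, -1.2, 6.5], -0.6]
    - [[0, 0, 0], 0]

```text
clock: 4.92
position: [0.4495, 0.2347, 0.0114]
ee_rot: [0.001, 0.997, 0.073, -0.013]
contact_force: [-0.4, 0.3, -0.3]
width: 0.0851
```

```bash
python3 - <<'E'
from h import *
tilt();go((0.4485,0.2348,0.012),8.4)
E
```

```text
toolz [-0.025  -0.0037 -0.9997]
to [0.4485 0.2348 0.012 ] shift [-1.  -0.2 -0.5] turn -0.01 head 8.39 F [-0.4  0.3 -0.3] w 85.1 t 4.92
```

Request:
carry_out:
  series:
    - [[0, 0, 0], 0]
    - [[0, 0, 0], 0]
    - [[0, 0, 0], 0]
    - [[0, 0, 0], 0]
    - [[0, 0, 0], 0]
    - [[0, 0, 0], 0]
    - [[0, 0, 0], 0]
    - [[0, 0, 0], 0]
  fingers: 45
  squeeze: 30

```text
clock: 5.58
position: [0.4503, 0.2353, 0.0126]
ee_rot: [0.001, 0.997, 0.073, -0.011]
contact_force: [0.5, 0.3, -0.2]
width: 0.0512
```

Request:
carry_out:
  series:
    - [[0, 0, -5], 0]
    - [[0, 0, -10], 0]
    - [[0, 0, -15], 0]
    - [[0, 0, -20], 0]
    - [[0, 0, -20], 0]
    - [[0, 0, -20], 0]
    - [[0, 0, -20], 0]
    - [[0, 0, -20], 0]
    - [[0, 0, -20], 0]
    - [[0, 0, 0], 0]

```text
clock: 6.42
position: [0.452, 0.2349, 0.1704]
ee_rot: [0.001, 0.997, 0.073, -0.014]
contact_force: [1.6, 1.3, -1.5]
width: 0.0511
```

```bash
python3 - <<'E'
from h import *
tilt();d,s=wrist("w3")
go((0.31,0.0,0.22),8.4)
E
```

```text
toolz [-0.0272 -0.0046 -0.9996]
to [0.31 0.   0.22] shift [-175.1  211.5  -45.8] turn -0.01 head 8.39 F [-0.8  0.2  0.1] w 51.5 t 6.47
```

View pics/w3.png

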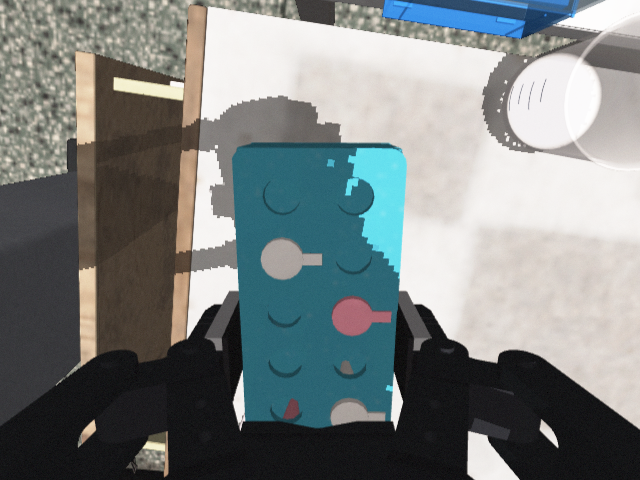

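Request:
carry_out:
  series:
    - [[-9, 10, -5], 0]
    - [[-18.5, 22.5, -6], 0]
    - [[-18.5, 22.5, -6], 0]
    - [[-18.5, 22.5, -6], 0]
    - [[-18.5, 22.5, -6], 0]
    - [[-18.5, 22.5, -6], 0]
    - [[-18.5, 22.5, -6], 0]
    - [[-18.5, 22.5, -6], 0]
    - [[-18.5, 22.5, -6], 0]
    - [[-18.5, 22.5, -5], 0]

```text
clock: 7.3
position: [0.2921, -0.0105, 0.2242]
ee_rot: [0.003, 0.996, 0.079, -0.029]
contact_force: [0.8, -0.6, -0.5]
width: 0.0513
```

```bash
python3 - <<'E'
from h import *
tilt();go((0.40,-0.3,0.23),8.4)
E
```

```text
toolz [-0.057  -0.01   -0.9983]
to [ 0.4  -0.3   0.23] shift [ 60.6 302.9  -9.1] turn 0.65 head 9.05 F [ 0.8 -0.6 -0.5] w 51.3 t 7.3
```

Request:
carry_out:
  series:
    - [[6, 30, -1], -1]
    - [[6, 30, -1], 0]
    - [[6, 30, -1], 0]
    - [[6, 30, -1], 0]
    - [[6, 30, -1], 0]
    - [[6, 30, -1], 0]
    - [[6, 30, -1], 0]
    - [[6, 30, -1], 0]
    - [[6, 30, -1], 0]
    - [[6, 25, -1], 0]

```text
clock: 8.13
position: [0.38, -0.2983, 0.2178]
ee_rot: [-0.006, 0.996, 0.085, -0.041]
contact_force: [0.1, -0.1, -0.9]
width: 0.0509
```

Request:
carry_out:
  series:
    - [[0, 0, 0], -6]
    - [[0, 0, 0], -6]
    - [[0, 0, 0], -6]
    - [[0, 0, 0], -6]
    - [[0, 0, 0], -6]
    - [[0, 0, 0], -6]
    - [[0, 0, 0], -6]
    - [[0, 0, 0], -6]
    - [[0, 0, 0], -6]
    - [[0, 0, 0], -6]

```text
clock: 8.97
position: [0.3657, -0.2981, 0.2024]
ee_rot: [-0.044, 0.807, 0.588, -0.036]
contact_force: [-0.1, -0.8, -0.7]
width: 0.051
```

```bash
python3 - <<'E'
from h import *
tilt();go((0.544,-0.302,0.17),81.7)
E
```

```text
toolz [-0.1102  0.0277 -0.9935]
to [ 0.544 -0.302  0.17 ] shift [ 50.9 173.5  12.5] turn -9.46 head 72.24 F [-0.1 -0.8 -0.7] w 51.0 t 8.97
```

The tool is drifting off vertical as it moves. I'll do one small test of how rotation affects it before placing the rack.

Request:
carry_out:
  series:
    - [[0, 0, 0], 6]
    - [[0, 0, 0], 6]
    - [[0, 0, 0], 6]
    - [[0, 0, 0], 6]
    - [[0, 0, 0], 6]
    - [[0, 0, 0], 0]

```text
clock: 9.47
position: [0.3555, -0.2923, 0.1948]
ee_rot: [-0.042, 0.934, 0.351, -0.052]
contact_force: [0.0, 1.2, -0.8]
width: 0.0509
```

```bash
python3 - <<'E'
from h import *
tilt();go((0.544,-0.302,0.17),81.7);print(manip.get_state()["qpos"])
E
```

```text
toolz [-0.1267  0.0423 -0.991 ]
to [ 0.544 -0.302  0.17 ] shift [136.4 132.8   0.3] turn -40.33 head 41.37 F [ 0.   1.2 -0.8] w 50.9 t 9.47
[-0.79133804  0.19935409  1.71308264 -0.06193141  1.34922934 -1.49216766]
```

Request:
carry_out:
  series:
    - [[0, 0, 0], -2]
    - [[0, 0, 0], -2]
    - [[0, 0, 0], -2]
    - [[0, 0, 0], -2]
    - [[0, 0, 0], -2]
    - [[0, 0, 0], -2]
    - [[0, 0, 0], -2]
    - [[0, 0, 0], -2]
    - [[0, 0, 0], -2]
    - [[0, 0, 0], -2]

```text
clock: 10.3
position: [0.3434, -0.2853, 0.1861]
ee_rot: [-0.064, 0.846, 0.527, -0.046]
contact_force: [0.1, -0.0, -0.9]
width: 0.0511
```

```bash
python3 - <<'E'
from h import *
tilt();go((0.544,-0.302,0.17),81.7);print(manip.get_state()["qpos"])
E
```

```text
toolz [-0.1456  0.0597 -0.9875]
to [ 0.544 -0.302  0.17 ] shift [ 73.7 187.5 -14.4] turn -17.86 head 63.84 F [ 0.1 -0.  -0.9] w 51.1 t 10.3
[-0.7978532   0.20059461  1.73823768 -0.06422809  1.34839468 -1.89247351]
```

Request:
carry_out:
  series:
    - [[0, 0, 0], 0]
    - [[0, 0, 0], 0]
    - [[0, 0, 0], 0]
    - [[0, 0, 0], 0]
    - [[0, 0, 0], 0]
    - [[0, 0, 0], 0]

```text
clock: 10.8
position: [0.3401, -0.2834, 0.1838]
ee_rot: [-0.067, 0.845, 0.529, -0.047]
contact_force: [-0.7, 0.6, -0.6]
width: 0.051
```

```bash
python3 -c "
from h import *
tilt();print(manip.get_state()['qpos'].round(4),manip.get_state()['position'])"
```

```text
toolz [-0.1505  0.0643 -0.9865]
[-0.7997  0.2009  1.745  -0.0648  1.3481 -1.8988] [ 0.34009691 -0.28343519  0.18380887]
```

Request:
carry_out:
  series:
    - [[0, 0, -15], 0]
    - [[0, 0, -15], 0]
    - [[0, 0, -15], 0]
    - [[0, 0, -15], 0]
    - [[0, 0, -15], 0]
    - [[0, 0, -15], 0]

```text
clock: 11.3
position: [0.352, -0.2873, 0.2727]
ee_rot: [-0.072, 0.844, 0.529, -0.048]
contact_force: [0.1, -0.5, -0.5]
width: 0.0513
```

```bash
python3 -c "
from h import *
tilt();print(manip.get_state()['qpos'].round(4),manip.get_state()['position'])"
```

```text
toolz [-0.1573  0.0713 -0.985 ]
[-0.7882  0.1666  1.5626 -0.0613  1.5749 -1.9025] [ 0.35200377 -0.28727024  0.27268835]
```

Request:
carry_out:
  series:
    - [[7, 15, 0], 0]
    - [[7, 15, 0], 0]
    - [[7, 15, 0], 0]
    - [[7, 15, 0], 0]
    - [[7, 15, 0], 0]
    - [[7, 15, 0], 0]

```text
clock: 11.8
position: [0.4575, -0.2891, 0.2581]
ee_rot: [-0.069, 0.845, 0.528, -0.047]
contact_force: [-0.2, 0.6, -0.2]
width: 0.0509
```

```bash
python3 -c "
from h import *
tilt();print(manip.get_state()['qpos'].round(4),manip.get_state()['position'])"
```

```text
toolz [-0.1516  0.0667 -0.9862]
[-0.6644  0.3045  1.4098 -0.041   1.5886 -1.7782] [ 0.45748933 -0.28912062  0.25806362]
```

Both the zero rows and the moving rows let joint 3 sag, and that tilts the tool inward. Moving outward reduces it. I'll go up and reach outward along azimuth −24°, above the hood, so the reach limit tips the tool back outward.

```bash
python3 -c "
from h import *
go((.66,-.295,.45),64);go((.76,-.34,.45),64)"
```

```text
to [ 0.66  -0.295  0.45 ] shift [  82.2  150.2 -220.4] turn -0.0 head 64.0 F [-0.2  0.6 -0.2] w 50.9 t 11.8
to [ 0.76 -0.34  0.45] shift [  85.6  258.3 -238.5] turn -0.0 head 64.0 F [-0.2  0.6 -0.2] w 50.9 t 11.8
```

Request:
carry_out:
  series:
    - [[10, 19, -28], 0]
    - [[10, 19, -28], 0]
    - [[10, 19, -28], 0]
    - [[10, 19, -28], 0]
    - [[10, 19, -28], 0]
    - [[10, 19, -28], 0]
    - [[10, 19, -28], 0]
    - [[10, 19, -28], 0]

```text
clock: 12.47
position: [0.6676, -0.2917, 0.43]
ee_rot: [-0.082, 0.843, 0.53, -0.051]
contact_force: [1.4, -0.5, -0.4]
width: 0.0508
```

```bash
python3 -c "
from h import *
tilt();print(manip.get_state()['qpos'].round(4))
go((.76,-.34,.45),64);go((.85,-.38,.45),64)"
```

```text
toolz [-0.1737  0.0838 -0.9812]
[-0.5022  0.6993  0.3204 -0.0139  2.3156 -1.633 ]
to [ 0.76 -0.34  0.45] shift [ -3.5  98.4 -39.7] turn 0.31 head 64.31 F [ 1.4 -0.5 -0.4] w 50.8 t 12.47
to [ 0.85 -0.38  0.45] shift [ -0.5 195.  -58.7] turn 0.31 head 64.31 F [ 1.4 -0.5 -0.4] w 50.8 t 12.47
```

Request:
carry_out:
  series:
    - [[0, 25, -8], 0]
    - [[0, 25, -8], 0]
    - [[0, 25, -8], 0]
    - [[0, 25, -8], 0]

```text
clock: 12.8
position: [0.7189, -0.3103, 0.3855]
ee_rot: [-0.073, 0.842, 0.533, -0.043]
contact_force: [0.0, 0.1, -1.1]
width: 0.0508
```

```bash
python3 -c "
from h import *
tilt();print(manip.get_state()['qpos'].round(4))"
```

```text
toolz [-0.1511  0.0768 -0.9855]
[-0.4944  0.7991  0.2212 -0.0055  2.2915 -1.6269]
```

Request:
carry_out:
  series:
    - [[1, 36, -14], 0]
    - [[1, 36, -14], 0]
    - [[1, 36, -14], 0]
    - [[1, 36, -14], 0]

```text
clock: 13.13
position: [0.7722, -0.3337, 0.3498]
ee_rot: [-0.032, 0.844, 0.535, -0.015]
contact_force: [0.2, 0.8, -1.1]
width: 0.0512
```

```bash
python3 -c "
from h import *
tilt();print(manip.get_state()['qpos'].round(4))"
```

```text
toolz [-0.0593  0.0373 -0.9975]
[-0.4926  0.8362  0.2204  0.0058  2.155  -1.6183]
```

Request:
carry_out:
  series:
    - [[0, 36, -8], 0]
    - [[0, 36, -8], 0]
    - [[0, 36, -8], 0]

```text
clock: 13.38
position: [0.8112, -0.3543, 0.3256]
ee_rot: [0.001, 0.845, 0.534, 0.007]
contact_force: [0.0, -0.6, -0.4]
width: 0.0507
```

```bash
python3 -c "
from h import *
tilt();print(manip.get_state()['qpos'].round(4))
go((.55,-.302,.30),81.7)"
```

```text
toolz [ 0.0135  0.0056 -0.9999]
[-0.495   0.863   0.2204  0.0128  2.0489 -1.6169]
to [ 0.55  -0.302  0.3  ] shift [ -64.9 -258.7   22.3] turn -17.08 head 64.62 F [ 0.  -0.6 -0.4] w 50.7 t 13.38
```

Request:
carry_out:
  series:
    - [[-7, -33, 6], -2.2]
    - [[-6, -33, 8], -2.2]
    - [[-5, -33, 8], -2.2]
    - [[-4, -33, 8], -2.2]
    - [[-3, -33, 8], -2.2]
    - [[-2, -33, 8], -2.2]
    - [[-1, -33, 8], -2.2]
    - [[0, -25, 6], -1.5]

```text
clock: 14.05
position: [0.5818, -0.3102, 0.2507]
ee_rot: [0.016, 0.757, 0.653, 0.012]
contact_force: [-0.7, -0.2, 0.5]
width: 0.0507
```

```bash
python3 -c "
from h import *
tilt();print(manip.get_state()['qpos'].round(4))
go((.5439,-.3018,.1),81.7)
print(manip.get_state()['contact_force'])
d,s=wrist('w4')"
```

```text
toolz [ 0.0402 -0.0086 -0.9992]
[-0.604   0.3736  1.3118  0.0159  1.4182 -2.0294]
to [ 0.5439 -0.3018  0.1   ] shift [  3.1 -44.9 149. ] turn -0.16 head 81.54 F [-0.7 -0.2  0.5] w 50.7 t 14.05
[-0.66135039 -0.15135667  0.50766322]
```

Request:
carry_out:
  series:
    - [[1, -11, 22], 0]
    - [[1, -11, 26], 0]
    - [[1, -11, 26], 0]
    - [[1, -10, 26], 0]
    - [[0, -2, 20], 0]
    - [[0, 0, 0], 0]

```text
clock: 14.6
position: [0.5414, -0.3046, 0.1364]
ee_rot: [0.029, 0.759, 0.651, 0.015]
contact_force: [-0.5, 0.4, -0.8]
width: 0.051
```

```bash
python3 -c "
from h import *
tilt()
go((.5439,-.3018,.07),81.7)
d,s=wrist('w4')"
```

```text
toolz [ 0.0596 -0.0245 -0.9979]
to [ 0.5439 -0.3018  0.07  ] shift [ 4.2 -2.1 66.3] turn -0.5 head 81.2 F [-0.5  0.4 -0.8] w 51.0 t 14.6
```

View pics/w4.png

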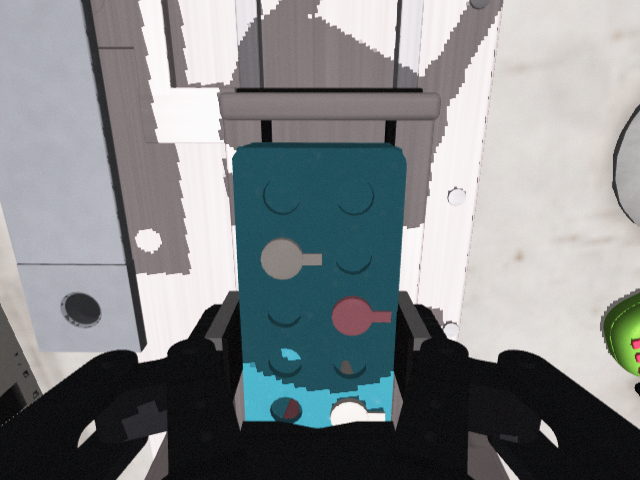

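```bash
cat >> h.py <<'E'
O=np.array([.626,-.3138]);TH=np.radians(-8.3);RM=R.from_euler("z",TH).as_matrix()[:2,:2]
def sh(p): return ((np.asarray(p)[:2]-O)@RM*1000).round(1)
def wo(x,y,z): return np.r_[O+RM@np.array([x,y])/1000,z/1000]
E
python3 -c "
from h import *
d=load('w4')
for p in((222,118),(440,118),(222,92),(440,92)):print(sh(onz(d,p,.085)))
print('bore',sh(onz(d,(82,309),.095)),'guard far corners',sh(onz(d,(147,351),.095)))
s=manip.get_state();print('tcp',sh(s['position']))
q=s['ee_rot'];T=R.from_quat([q[1],q[2],q[3],q[0]]).as_matrix()
# rack near edge of top in image row 150, in the tool plane 25mm below tcp.. 
o,v=ray(d,(319,150));print('rack near end',(T.T@(onz(d,(319,150),s['position'][2]+.026)-s['position'])*1000).round(1))
"
```

```text
[-153.1  -47.5]
[-152.3   50.6]
[-164.2  -46.6]
[-163.3   49.6]
bore [ -61.2 -124.6] guard far corners [-36.1 -95.1]
tcp [-83.8  -3.6]
rack near end [ -0.1 -62.8 -30.2]
```

The plate's inner face is at shuttle x −152.5, so the nest centre is at about (−84.5, +1). The bore measures (−61, −125), which agrees with the given position.

Request:
carry_out:
  series:
    - [[0.9, -1.2, 16], 0]
    - [[0.9, -1.2, 16], 0]
    - [[0.9, -1.2, 16], 0]
    - [[0.9, -1.2, 14], 0]
    - [[0, 0, 3], 0]

```text
clock: 15.07
position: [0.5562, -0.3118, 0.0858]
ee_rot: [0.046, 0.759, 0.65, 0.019]
contact_force: [-0.3, 0.3, -0.8]
width: 0.0512
```

```bash
python3 -c "
from h import *
tilt()
go(wo(-84.5,1,57),81.7);print(sh(manip.get_state()['position']),manip.get_state()['position'])"
```

```text
toolz [ 0.0887 -0.0448 -0.9951]
to [ 0.5425 -0.3006  0.057 ] shift [  9.8 -17.8  26.9] turn -0.62 head 81.08 F [-0.3  0.3 -0.8] w 51.2 t 15.07
[-69.4  -8.1] [ 0.55616558 -0.31175948  0.08576666]
```

Request:
carry_out:
  series:
    - [[5, -9, 0], 0]
    - [[5, -9, 0], 0]
    - [[0, 0, 0], 0]

```text
clock: 15.32
position: [0.5431, -0.3009, 0.0881]
ee_rot: [0.05, 0.758, 0.65, 0.02]
contact_force: [0.6, 0.6, -2.1]
width: 0.0511
```

```bash
python3 -c "
from h import *
tilt();print(manip.get_state()['qpos'].round(4))
go(wo(-84.5,1,57),81.7);print(sh(manip.get_state()['position']),manip.get_state()['position'])"
```

```text
toolz [ 0.0959 -0.0498 -0.9941]
[-0.6274  0.4005  1.7039  0.02    0.9302 -2.055 ]
to [ 0.5425 -0.3006  0.057 ] shift [ 1.3 -3.8 30.8] turn -0.64 head 81.06 F [ 0.6  0.6 -2.1] w 51.1 t 15.32
[-83.9   0.8] [ 0.54310505 -0.30090658  0.08810047]
```

Request:
carry_out:
  series:
    - [[0, 0, 0], 0]
    - [[0, 0, 0], 0]
    - [[0, 0, 0], 0]
    - [[0, 0, 0], 0]

```text
clock: 15.65
position: [0.5445, -0.3017, 0.0927]
ee_rot: [0.054, 0.758, 0.65, 0.021]
contact_force: [0.3, -0.5, -2.3]
width: 0.051
```

```bash
python3 -c "
from h import *
tilt();print(manip.get_state()['qpos'].round(4))
go(wo(-84.5,1,57),81.7);print(sh(manip.get_state()['position']),manip.get_state()['position'])"
```

```text
toolz [ 0.1023 -0.0543 -0.9933]
[-0.6271  0.3946  1.7014  0.02    0.9307 -2.0549]
to [ 0.5425 -0.3006  0.057 ] shift [ 2.1 -6.  35.2] turn -0.64 head 81.06 F [ 0.3 -0.5 -2.3] w 51.0 t 15.65
[-82.4   0.2] [ 0.5445157  -0.30166445  0.09266504]
```

Request:
carry_out:
  series:
    - [[0.8, -3, 13], -0.5]
    - [[0.8, -3, 13], 0]
    - [[0.5, -1, 6], 0]

```text
clock: 15.9
position: [0.5442, -0.3025, 0.0627]
ee_rot: [0.058, 0.755, 0.653, 0.022]
contact_force: [2.2, -0.2, 4.1]
width: 0.0512
```

```bash
python3 -c "
from h import *
tilt();print(manip.get_state()['qpos'].round(4))
go(wo(-84.5,1,57),81.7);print(sh(manip.get_state()['position']),manip.get_state()['position'])"
```

```text
toolz [ 0.1097 -0.0594 -0.9922]
[-0.6287  0.4231  1.7443  0.0219  0.8503 -2.0677]
to [ 0.5425 -0.3006  0.057 ] shift [ 1.8 -2.6  5.4] turn -0.16 head 81.54 F [ 2.2 -0.2  4.1] w 51.2 t 15.9
[-82.5  -0.6] [ 0.54423356 -0.30247823  0.06274062]
```

Request:
carry_out:
  series:
    - [[1, -1.5, 4], 0]
    - [[0.5, -1.5, 3], 0]

```text
clock: 16.07
position: [0.5467, -0.3035, 0.0576]
ee_rot: [0.063, 0.755, 0.652, 0.024]
contact_force: [1.1, 0.5, 5.0]
width: 0.0511
```

```bash
python3 -c "
from h import *
tilt()
go(wo(-84.5,1,57),81.7);print(sh(manip.get_state()['position']),manip.get_state()['position'])"
```

```text
toolz [ 0.1188 -0.0645 -0.9908]
to [ 0.5425 -0.3006  0.057 ] shift [ 2.3 -4.6 -0.1] turn -0.26 head 81.44 F [1.1 0.5 5. ] w 51.1 t 16.07
[-79.9  -1.3] [ 0.54674731 -0.3035045   0.0576186 ]
```

Request:
carry_out:
  series:
    - [[1.5, -4, 0], 0]
    - [[1.5, -4, 0.5], 0]
    - [[0, -1, 0.5], 0]

```text
clock: 16.32
position: [0.5433, -0.3023, 0.059]
ee_rot: [0.069, 0.755, 0.651, 0.026]
contact_force: [1.5, 1.4, 2.8]
width: 0.0512
```

```bash
python3 -c "
from h import *
tilt()
go(wo(-84.5,1,57),81.7);print(sh(manip.get_state()['position']),manip.get_state()['position'])"
```

```text
toolz [ 0.1295 -0.0712 -0.989 ]
to [ 0.5425 -0.3006  0.057 ] shift [ 1.6 -1.3  1.8] turn -0.33 head 81.37 F [1.5 1.4 2.8] w 51.2 t 16.32
[-83.5  -0.5] [ 0.54328385 -0.30228781  0.0590118 ]
```

Request:
carry_out:
  series:
    - [[0, 0, 0], 0]
    - [[0, 0, 0], 0]
    - [[0, 0, 0], 0]
    - [[0, 0, 0], 0]
    - [[0, 0, -3], 0]
    - [[0, 0, -10], 0]
    - [[0, 0, -20], 0]
    - [[0, 0, -25], 0]
    - [[0, -10, -25], 0]
    - [[0, -10, -20], 0]
  fingers: 80

```text
clock: 17.15
position: [0.5033, -0.2877, 0.1557]
ee_rot: [0.058, 0.755, 0.653, 0.022]
contact_force: [0.8, 0.9, -0.2]
width: 0.0802
```

```bash
python3 -c "
from h import *
tilt();d,s=wrist('w5');t=manip.get_image('top');pickle.dump(t,open('pics/top1.pkl','wb'))
a=t['frame'][130:300,340:480];a=cv2.resize(a,None,fx=2.1,fy=2.1)
o=np.zeros((480,800,3),np.uint8);o[:,:500]=cv2.resize(d['frame'],(500,375)).shape and 0;o[:375,:500]=cv2.resize(d['frame'],(500,375));o[:a.shape[0],505:505+a.shape[1]]=a[:,:295]
cv2.imwrite('pics/c5.png',o)
go(wo(-250,0,50),-8.3);print(sh(s['position']),s['position'],s['qpos'].round(3))"
```

```text
toolz [ 0.1092 -0.0578 -0.9923]
to [ 0.3786 -0.2777  0.05  ] shift [  -3.  -137.8   92.2] turn 89.77 head 81.47 F [ 0.5 -0.3 -0.7] w 80.0 t 17.25
[-125.1    8.2] [ 0.50334241 -0.28766454  0.15565917] [-0.652  0.273  1.715  0.024  1.032 -2.088]
```

View pics/c5.png

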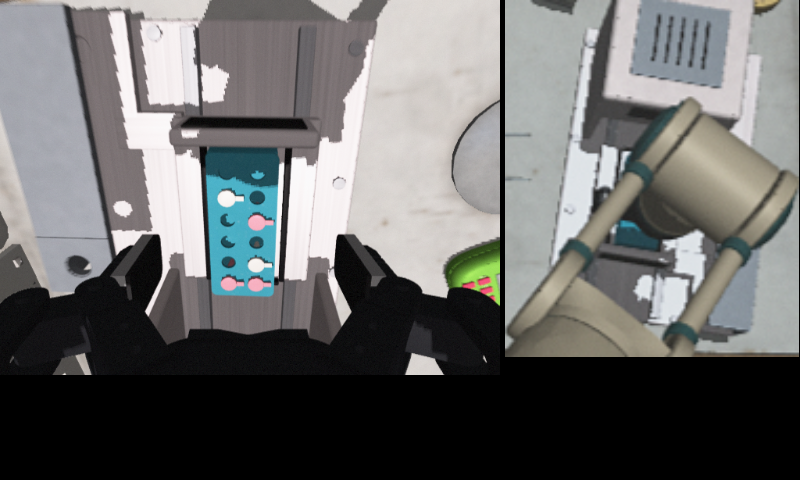

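The rack sits level between the lips at wrist-crop (240,225), and the plate is at (250,130). Before going on I'll measure it in full resolution and move behind the plate.

```bash
python3 -c "
from h import *
d=load('w5');h=cv2.cvtColor(d['frame'],cv2.COLOR_BGR2HSV)
m=cv2.morphologyEx(cv2.inRange(h,(85,120,40),(100,255,255)),cv2.MORPH_CLOSE,np.ones((15,15)));m[:,:230]=0;m[:,400:]=0
c=max(cv2.findContours(m,0,1)[0],key=cv2.contourArea);b=cv2.boxPoints(cv2.minAreaRect(c));print(b.tolist())
for p in b:print(sh(onz(d,p,.083)))"
```

```text
[[263.0, 189.0], [356.0, 189.0], [356.0, 378.0], [263.0, 378.0]]
[-151.9  -24.7]
[-152.3   24.4]
[-27.1  28.6]
[-25.1 -31.7]
```

Request:
carry_out:
  series:
    - [[-1, -31, -4], 0]
    - [[-1, -31, -4], 0]
    - [[-1, -31, -4], 0]
    - [[0, -25, -3], 0]
    - [[0, 0, 0], 7]
    - [[0, 0, 0], 7]
    - [[0, 0, 0], 7]
    - [[0, 0, 0], 7]
    - [[0, 0, 0], 7]
    - [[0, 0, 0], 7]
  fingers: 85.4
  squeeze: 120

```text
clock: 18.08
position: [0.3802, -0.2713, 0.1558]
ee_rot: [0.047, 0.942, 0.331, 0.043]
contact_force: [-0.5, 0.8, -0.3]
width: 0.0854
```

```bash
python3 -c "
from h import *
tilt();s=manip.get_state();print(s['qpos'].round(3),sh(s['position']),s['position'])
go(wo(-250,0,150),-8.3)"
```

```text
toolz [ 0.1127 -0.0594 -0.9919]
[-0.8    0.108  1.935  0.048  0.977 -1.5  ] [-249.3    6.6] [ 0.38022587 -0.27126514  0.15578204]
to [ 0.3786 -0.2777  0.15  ] shift [-5.6  3.3  5.9] turn 47.17 head 38.87 F [-0.5  0.8 -0.3] w 85.4 t 18.08
```

Request:
carry_out:
  series:
    - [[0, 0, 0], 6.8]
    - [[0, 0, 0], 6.8]
    - [[0, 0, 0], 6.8]
    - [[0, 0, 0], 6.8]
    - [[0, 0, 0], 6.8]
    - [[0, 0, 0], 6.8]
    - [[0, 0, 0], 6.4]

```text
clock: 18.67
position: [0.3796, -0.2698, 0.1521]
ee_rot: [0.022, 0.994, -0.096, 0.057]
contact_force: [-0.4, 1.0, 0.4]
width: 0.0854
```

```bash
python3 -c "
from h import *
tilt();s=manip.get_state();print(s['qpos'].round(3),sh(s['position']),s['position'])
go(wo(-248,0,52),-8.3)"
```

```text
toolz [ 0.1081 -0.0541 -0.9927]
[-0.799  0.113  1.939  0.048  0.975 -0.632] [-250.2    8. ] [ 0.379598   -0.2697711   0.15209248]
to [ 0.3806 -0.278   0.052 ] shift [-9.1  4.6 99.9] turn -2.59 head -10.89 F [-0.4  1.   0.4] w 85.4 t 18.67
```

Request:
carry_out:
  series:
    - [[-2, 1, 24], -0.6]
    - [[-2, 1, 24], -0.5]
    - [[-2, 1, 24], -0.5]
    - [[-2, 1, 24], -0.5]
    - [[-2, 0.5, 18], -0.5]

```text
clock: 19.08
position: [0.3858, -0.2824, 0.0377]
ee_rot: [0.027, 0.995, -0.074, 0.061]
contact_force: [0.2, -0.3, -0.1]
width: 0.0857
```

```bash
python3 -c "
from h import *
tilt();s=manip.get_state();print(s['qpos'].round(3),sh(s['position']),s['position'])
go(wo(-225,0,35),-8.3)"
```

```text
toolz [ 0.1171 -0.0628 -0.9911]
[-0.809  0.279  2.088  0.069  0.649 -0.713] [-242.2   -3.6] [ 0.3858107  -0.2823502   0.03765423]
to [ 0.4034 -0.2813  0.035 ] shift [16.7 -3.8  4.6] turn -0.07 head -8.37 F [ 0.2 -0.3 -0.1] w 85.7 t 19.08
```

Request:
carry_out:
  series:
    - [[6, -1, 1], 0]
    - [[6, -1, 1], 0]
    - [[6, -1, 1], 0]
    - [[6, 0, 1], 0]
    - [[5, 0, 1], 0]

```text
clock: 19.5
position: [0.4143, -0.2815, 0.0329]
ee_rot: [0.024, 0.995, -0.075, 0.056]
contact_force: [-11.6, -2.7, 4.3]
width: 0.0855
```

```bash
python3 -c "
from h import *
tilt();s=manip.get_state();print(sh(s['position']),s['position'],s['width'])
go(wo(-205,0,35),-8.3)"
```

```text
toolz [ 0.1075 -0.0553 -0.9927]
[-214.2    1.4] [ 0.41428145 -0.28147097  0.03286471] 0.08552988559738908
to [ 0.4231 -0.2842  0.035 ] shift [ 9.4  1.4 -1. ] turn -0.15 head -8.45 F [-11.6  -2.7   4.3] w 85.5 t 19.5
```

Request:
carry_out:
  series:
    - [[7, 0, 0], 0]
    - [[7, 0, 0], 0]
    - [[7, 0, 0.5], 0]
    - [[7, 0, 0.5], 0]
    - [[7, 0, 0.5], 0]

```text
clock: 19.92
position: [0.4359, -0.2847, 0.0349]
ee_rot: [0.023, 0.996, -0.071, 0.04]
contact_force: [-10.6, -3.6, 1.9]
width: 0.0852
```

```bash
python3 -c "
from h import *
tilt();s=manip.get_state();print(sh(s['position']),s['position'],s['width'])
go(wo(-185,0,35),-8.3)"
```

```text
toolz [ 0.0767 -0.0511 -0.9957]
[-192.3    1.4] [ 0.43591871 -0.28465003  0.03485693] 0.08523620923722433
to [ 0.4429 -0.2871  0.035 ] shift [7.3 1.4 0.5] turn 0.29 head -8.01 F [-10.6  -3.6   1.9] w 85.2 t 19.92
```

Request:
carry_out:
  series:
    - [[7, 0.5, 0.5], 0]
    - [[7, 0.5, 0.5], 0]
    - [[7, 0, 0.5], 0]
    - [[6, 0, 0.5], 0]
    - [[6, 0, 0.5], 0]

```text
clock: 20.33
position: [0.4549, -0.288, 0.0365]
ee_rot: [0.022, 0.997, -0.068, 0.024]
contact_force: [-9.9, -2.4, 2.7]
width: 0.0853
```

```bash
python3 -c "
from h import *
tilt();s=manip.get_state();print(sh(s['position']),s['position'],s['width'])
go(wo(-165,0,35),-8.3)"
```

```text
toolz [ 0.0454 -0.0468 -0.9979]
[-173.     0.9] [ 0.4549368  -0.28798045  0.03653974] 0.08525585436118371
to [ 0.4627 -0.29    0.035 ] shift [7.9 0.9 2. ] turn 0.61 head -7.69 F [-9.9 -2.4  2.7] w 85.3 t 20.33
```

Request:
carry_out:
  series:
    - [[6, 0.3, 1], 0.3]
    - [[5, 0.3, 1], 0]
    - [[5, 0, 0.5], 0]
    - [[5, 0, 0.5], 0]

```text
clock: 20.67
position: [0.4761, -0.2911, 0.0369]
ee_rot: [0.022, 0.997, -0.07, 0.023]
contact_force: [-2.5, -1.6, -1.7]
width: 0.0853
```

```bash
python3 -c "
from h import *
tilt();s=manip.get_state();print(sh(s['position']),s['position'],s['width'])
go(wo(-110,0,35),-8.3)"
```

```text
toolz [ 0.0427 -0.0473 -0.998 ]
[-151.6    0.9] [ 0.47612985 -0.29106298  0.0369447 ] 0.08525372643389423
to [ 0.5172 -0.2979  0.035 ] shift [41.4  1.   4. ] turn 0.37 head -7.93 F [-2.5 -1.6 -1.7] w 85.3 t 20.67
```

Broken free, and the force is down to about 2.5 N. I'll keep going at an even, gentle pace.

Request:
carry_out:
  series:
    - [[5, 0, 0.5], 0.3]
    - [[5, 0, 0.5], 0]
    - [[5, 0, 0.5], 0]
    - [[5, 0, 0.5], 0]
    - [[5, 0, 0.5], 0]
    - [[5, 0, 0.5], 0]
    - [[5, 0, 0.5], 0]
    - [[5, 0, 0.5], 0]
    - [[5, 0, 0.5], 0]
    - [[5, 0, 0.5], 0]

```text
clock: 21.5
position: [0.5339, -0.2999, 0.0362]
ee_rot: [0.023, 0.997, -0.072, 0.025]
contact_force: [-2.3, 0.5, 1.2]
width: 0.0855
```

```bash
python3 -c "
from h import *
tilt();s=manip.get_state();print(sh(s['position']),s['position'],s['width'])
go(wo(-70,0,35),-8.3)"
```

```text
toolz [ 0.0474 -0.0499 -0.9976]
[-93.1   0.5] [ 0.53389402 -0.29988542  0.03621089] 0.08547488417320459
to [ 0.5567 -0.3037  0.035 ] shift [23.   0.4  2.5] turn 0.09 head -8.21 F [-2.3  0.5  1.2] w 85.5 t 21.5
```

Request:
carry_out:
  series:
    - [[4, 0, 0.3], 0]
    - [[4, 0, 0.3], 0]
    - [[3.5, 0, 0.3], 0]
    - [[3, 0, 0.2], 0]
    - [[2, 0, 0.2], 0]
    - [[2, 0, 0.2], 0]

```text
clock: 22.0
position: [0.5552, -0.3032, 0.0356]
ee_rot: [0.023, 0.997, -0.072, 0.026]
contact_force: [-1.6, 1.1, 1.7]
width: 0.085
```

```bash
python3 -c "
from h import *
tilt();s=manip.get_state();print(sh(s['position']),s['position'],s['width'],s['contact_force'])
go(wo(-62,0,35),-8.3)"
```

```text
toolz [ 0.0481 -0.0502 -0.9976]
[-71.6   0.3] [ 0.5552177  -0.30318551  0.03558268] 0.08497278599240425 [-1.64559554  1.1037118   1.66597428]
to [ 0.5646 -0.3048  0.035 ] shift [9.5 0.3 1.1] turn 0.1 head -8.2 F [-1.6  1.1  1.7] w 85.0 t 22.0
```

Request:
carry_out:
  series:
    - [[2, 0, 0.1], 0]
    - [[1.5, 0, 0.1], 0]
    - [[1.5, 0, 0.1], 0]
    - [[1.5, 0, 0.1], 0]

```text
clock: 22.33
position: [0.5573, -0.3024, 0.0339]
ee_rot: [0.022, 0.997, -0.072, 0.021]
contact_force: [-4.7, 0.4, 0.9]
width: 0.0856
```

Request:
carry_out:
  series:
    - [[1.2, 0, 0.1], 0]
    - [[1.2, 0, 0.1], 0]

```text
clock: 22.5
position: [0.5573, -0.3018, 0.0328]
ee_rot: [0.02, 0.997, -0.072, 0.018]
contact_force: [-5.9, 1.2, 1.9]
width: 0.0851
```

```bash
python3 -c "
from h import *
tilt();s=manip.get_state();print(sh(s['position']),s['position'],s['width'],s['contact_force'])
go(wo(-62,0,35),-8.3)"
```

```text
toolz [ 0.0331 -0.0435 -0.9985]
[-69.7   2. ] [ 0.55727278 -0.30178254  0.03283577] 0.08513942709529984 [-5.8520249   1.21069836  1.8594601 ]
to [ 0.5646 -0.3048  0.035 ] shift [ 7.8  2.  -1.8] turn 0.06 head -8.24 F [-5.9  1.2  1.9] w 85.1 t 22.5
```

Request:
carry_out:
  series:
    - [[2, 0, 0], 0]
    - [[2, 0, 0], 0]
    - [[2, 0, 0], 0]
    - [[2, 0, 0], 0]

```text
clock: 22.83
position: [0.5563, -0.3009, 0.0325]
ee_rot: [0.018, 0.997, -0.072, 0.009]
contact_force: [-10.6, 1.2, 6.5]
width: 0.0856
```

```bash
python3 -c "
from h import *
tilt();s=manip.get_state();print(sh(s['position']),s['position'],s['width'],s['contact_force'],s['moment'])
d=manip.get_image('scene');pickle.dump(d,open('pics/scene2.pkl','wb'));w,_=wrist('w6')
o=np.zeros((480,800,3),np.uint8);o[:300,:400]=cv2.resize(w['frame'],(400,300));a=d['frame'][110:290,230:470];o[:300,400:]=cv2.resize(a,(400,300));cv2.imwrite('pics/c6.png',o[:300])"
```

```text
toolz [ 0.0159 -0.0382 -0.9991]
[-70.8   2.7] [ 0.55633335 -0.30087975  0.03251443] 0.08555283405090956 [-10.60073973   1.19545766   6.52516931] [-0.0016789   0.47469738 -0.18664472]
```

View pics/c6.png

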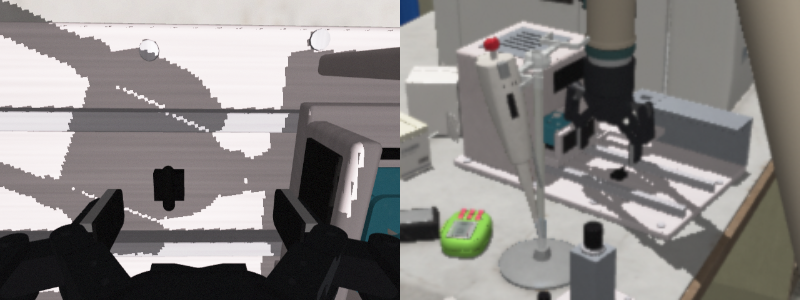

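The force climbed to 10.6 N with no further advance, and the face is at about −13 mm, so the carriage is on its end stop. Backing off now.

Request:
carry_out:
  series:
    - [[-8, 0, 0], 0]
    - [[-12, 0, 0], 0]
    - [[-15, 0, -5], 0]
    - [[-20, 0, -20], 0]
    - [[-20, 0, -30], 0]
    - [[-20, 0, -30], 0]
    - [[-20, 0, -30], 0]
    - [[-20, 0, -30], 0]
    - [[-10, 0, -30], 0]
    - [[0, 0, -20], 0]

```text
clock: 23.77
position: [0.4077, -0.272, 0.2261]
ee_rot: [0.02, 0.997, -0.072, 0.016]
contact_force: [-0.3, 0.5, 0.1]
width: 0.0853
```

```bash
python3 -c "
from h import *
tilt();s=manip.get_state();print(sh(s['position']),s['position'],s['contact_force'],s['qpos'].round(3))
go((.36,-.1,.24));go((.43,-.004,.24))
d=load('top0');e=load('scene0')
for p in((275,197),(350,197),(313,203),(345,190),(345,212)):print('bar',onz(d,p,.30).round(3))
print('pipette tip',onz(d,(280,238),.1).round(3),onz(d,(276,200),.25).round(3))
# pin: grip top in top image and two-view check
for z,p in((.119,(294.5,258.5)),):
  P=onz(d,p,z);print('pin',P,proj(e,P),'collar',proj(e,P-[0,0,.028]))
t=manip.get_image('top');pickle.dump(t,open('pics/top2.pkl','wb'))
g=cv2.cvtColor(d['frame'],cv2.COLOR_BGR2GRAY);m=np.zeros_like(g);m[248:272,284:306]=(g[248:272,284:306]<45)*255
for c in cv2.findContours(m,0,1)[0]:print(cv2.contourArea(c),cv2.minEnclosingCircle(c))
g=cv2.cvtColor(e['frame'],cv2.COLOR_BGR2GRAY);m=np.zeros_like(g);m[236:275,334:360]=(g[236:275,334:360]<45)*255
for c in cv2.findContours(m,0,1)[0]:print('sc',cv2.contourArea(c),cv2.boundingRect(c))
"
```

```text
toolz [ 0.0298 -0.0415 -0.9987]
[-222.     9.8] [ 0.40774094 -0.27204126  0.22613796] [-0.34298014  0.50418971  0.1272963 ] [-0.722  0.125  1.718 -0.012  1.249 -0.574]
to [ 0.36 -0.1   0.24] shift [ -71.3 -162.7  -22.4] turn 0 head -8.23 F [-0.3  0.5  0.1] w 85.3 t 23.77
to [ 0.43  -0.004  0.24 ] shift [ -15.9 -267.8  -24.3] turn 0 head -8.23 F [-0.3  0.5  0.1] w 85.3 t 23.77
bar [0.551 0.036 0.3  ]
bar [ 0.553 -0.132  0.3  ]
bar [ 0.538 -0.049  0.3  ]
bar [ 0.569 -0.121  0.3  ]
bar [ 0.519 -0.121  0.3  ]
pipette tip [0.494 0.038 0.1  ] [0.557 0.038 0.25 ]
pin [ 0.43730704 -0.00263997  0.119     ] [[347.45651992 243.23328583]] collar [[347.28745534 255.19571547]]
0.0 ((299.0, 270.5), 0.5001000165939331)
0.0 ((300.0, 268.0), 9.999999747378752e-05)
0.0 ((287.0, 267.0), 9.999999747378752e-05)
0.0 ((302.0, 260.0), 9.999999747378752e-05)
4.5 ((293.5, 260.0), 3.6401548385620117)
sc 127.0 (341, 244, 10, 16)
```

Request:
carry_out:
  series:
    - [[-12, -33, -4], 0]
    - [[-12, -33, -4], 0]
    - [[-12, -33, -4], 0]
    - [[-12, -33, -4], 0]
    - [[-10, -32, -4], 0]
    - [[10, -26, -2], 0]
    - [[12, -26, -2], 0]
    - [[12, -22, 0], 0]
    - [[8, -14, 0], 0]
  fingers: 60
  squeeze: 60

```text
clock: 24.57
position: [0.4385, -0.017, 0.2487]
ee_rot: [0.026, 0.996, -0.077, 0.038]
contact_force: [0.1, -0.2, -0.0]
width: 0.06
```

```bash
python3 -c "
from h import *
tilt();s=manip.get_state();print(s['position'],s['contact_force'],s['qpos'].round(3))
w,_=wrist('w7');go((.437,-.003,.16));print(proj(w,[[.437,-.003,.119],[.437,-.003,.086]]))
g=cv2.cvtColor(w['frame'],cv2.COLOR_BGR2GRAY)
o=np.zeros((480,800,3),np.uint8);o[:,:640]=w['frame'];cv2.imwrite('pics/c7.png',w['frame'])"
```

```text
toolz [ 0.0723 -0.0586 -0.9957]
[ 0.43854024 -0.01699677  0.24873524] [ 0.11386479 -0.15681954 -0.04937854] [-0.159  0.016  1.785 -0.049  1.26   0.008]
to [ 0.437 -0.003  0.16 ] shift [-12.5 -15.7  87.5] turn 0 head -8.65 F [ 2.   1.6 -0.3] w 59.9 t 24.62
[[295.89174366 197.52935243]
 [294.62916244 187.82229403]]
```

View pics/c7.png

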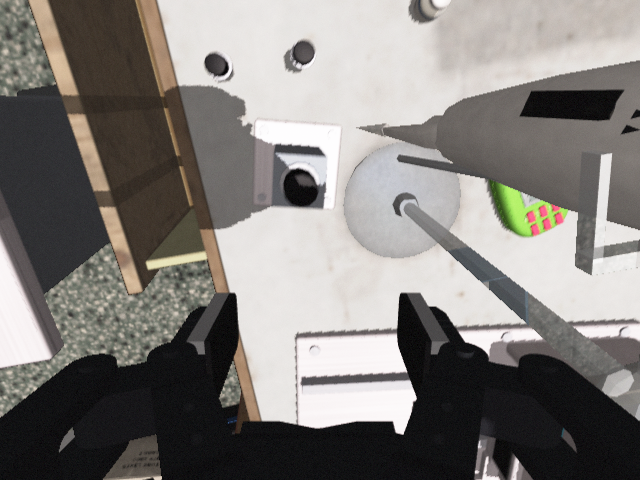

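The pin's grip top is at (301,187), the stand foot at (256–341, 119–209) and the pipette tip at (360,128).

```bash
python3 -c "
from h import *
d=load('w7');g=cv2.cvtColor(d['frame'],cv2.COLOR_BGR2GRAY)
m=np.zeros_like(g);m[150:215,270:332]=(g[150:215,270:332]<40)*255
c=max(cv2.findContours(m,0,1)[0],key=cv2.contourArea);(u,v),r=cv2.minEnclosingCircle(c);print(cv2.boundingRect(c),(u,v),r)
P=onz(d,(301,187),.119);print('grip top',P,'px radius of 12mm:',proj(d,[P,P+[.012,0,0]]).tolist())
F=[onz(d,p,.008)for p in((256,119),(341,126),(335,209),(253,206))];print('foot',np.mean(F,0),[np.linalg.norm(F[i]-F[i-1]).round(3) for i in range(4)])
print('tip',onz(d,(360,128),.1),onz(d,(360,128),.15))
go((P[0],P[1],.16))"
```

```text
(284, 169, 34, 37) (300.5, 187.0) 19.006677627563477
grip top [0.44160135 0.00355092 0.119     ] px radius of 12mm: [[301.0000000000007, 186.99999999999997], [318.5591081571557, 184.0641647463454]]
foot [0.44156816 0.00080775 0.008     ] [np.float64(0.08), np.float64(0.077), np.float64(0.078), np.float64(0.079)]
tip [0.48908063 0.03383426 0.1       ] [0.48047996 0.03810192 0.15      ]
to [0.4416 0.0036 0.16  ] shift [ -9.  -22.9  87.5] turn 0 head -8.65 F [ 2.   1.6 -0.3] w 59.9 t 24.62
```

The drift grows in whatever direction the tool already leans, so near vertical it stays vertical. It now leans outward 5°. I'll use the inner reach limit to undo that before touching the pin.

Request:
carry_out:
  series:
    - [[-28, 21, -2], 0]
    - [[-28, 21, -2], 0]
    - [[-28, 21, -2], 0]
    - [[-28, 21, -2], 0]
    - [[-28, 21, -2], 0]
    - [[-28, 21, -2], 0]
    - [[-28, 21, -2], 0]

```text
clock: 25.2
position: [0.2296, -0.1326, 0.2511]
ee_rot: [0.027, 0.996, -0.064, 0.048]
contact_force: [-1.1, -1.1, -0.2]
width: 0.0599
```

```bash
python3 -c "
from h import *
tilt();s=manip.get_state();print(s['position'],s['contact_force'],s['qpos'].round(3))"
```

```text
toolz [ 0.0925 -0.0603 -0.9939]
[ 0.22962431 -0.13255215  0.25111901] [-1.05534059 -1.06631785 -0.16327616] [-0.827 -0.312  2.033  0.028  1.314 -0.706]
```

Request:
carry_out:
  series:
    - [[-22, -10, 2], 0]
    - [[-22, -10, 2], 0]

```text
clock: 25.37
position: [0.1868, -0.1134, 0.2427]
ee_rot: [0.032, 0.996, -0.07, 0.05]
contact_force: [-0.5, -0.1, 1.0]
width: 0.0599
```

```bash
python3 -c "
from h import *
tilt();s=manip.get_state();print(s['position'],s['contact_force'],s['qpos'].round(3))
w,_=wrist('w8')"
```

```text
toolz [ 0.0948 -0.0705 -0.993 ]
[ 0.18683093 -0.1134252   0.24274332] [-0.52740887 -0.11016683  1.0058835 ] [-0.929 -0.407  2.098  0.035  1.338 -0.795]
```

No usable limit is nearby. Instead I'll set the jaw axis perpendicular to the lean (heading ≈ 53°), so the pads stay vertical in the jaw plane and the pin is gripped upright.

Request:
carry_out:
  series:
    - [[0, 0, 0], -7]
    - [[0, 0, 0], -7]
    - [[0, 0, 0], -7]
    - [[0, 0, 0], -7]
    - [[0, 0, 0], -7]
    - [[0, 0, 0], -7]
    - [[0, 0, 0], -7]
    - [[0, 0, 0], -7]
    - [[0, 0, 0], -6]
  fingers: 42

```text
clock: 26.17
position: [0.1833, -0.1131, 0.2411]
ee_rot: [0.062, 0.883, 0.465, 0.026]
contact_force: [0.5, -0.2, 0.1]
width: 0.0418
```

```bash
python3 -c "
from h import *
tilt();s=manip.get_state();print(s['position'],s['contact_force'],s['qpos'].round(3))
go((.43,.003,.19),53)"
```

```text
toolz [ 0.1036 -0.0845 -0.991 ]
[ 0.18326681 -0.11306421  0.24108704] [ 0.53060661 -0.24029178  0.05705684] [-0.943 -0.424  2.11   0.035  1.326 -1.919]
to [0.43  0.003 0.19 ] shift [235.9 130.   66.4] turn 2.52 head 55.52 F [ 0.5 -0.2  0.1] w 41.8 t 26.17
```

Request:
carry_out:
  series:
    - [[29.5, 16, 7.5], 0.6]
    - [[29.5, 16, 7.5], 0.6]
    - [[29.5, 16, 7.5], 0.6]
    - [[29.5, 16, 7.5], 0.6]
    - [[29.5, 16, 7.5], 0.6]
    - [[29.5, 16, 7.5], 0.6]
    - [[29.5, 16, 7.5], 0.6]
    - [[20, 13, 5], 0.4]

```text
clock: 26.83
position: [0.4267, -0.0199, 0.2027]
ee_rot: [0.072, 0.904, 0.421, 0.034]
contact_force: [0.6, -1.7, 0.6]
width: 0.0419
```

```bash
python3 -c "
from h import *
tilt();s=manip.get_state();print(s['position'],s['contact_force'],s['qpos'].round(3))
w,_=wrist('w9');g=cv2.cvtColor(w['frame'],cv2.COLOR_BGR2GRAY);cv2.imwrite('pics/c9.png',w['frame'])
P=[.441,.001,.119];print(proj(w,[P,[.441,.001,.086]]))
go((.441,.001,.125),50.5)"
```

```text
toolz [ 0.1221 -0.102  -0.9873]
[ 0.42665487 -0.01994233  0.20274709] [ 0.57761972 -1.72746902  0.64740171] [-0.137  0.004  1.924 -0.096  1.079 -0.969]
[[362.63664229 218.48059092]
 [357.4479013  199.15184437]]
to [0.441 0.001 0.125] shift [ 21.7 -18.3  75.9] turn -0.55 head 49.95 F [ 4.5  0.3 -0.9] w 41.9 t 26.88
```

View pics/c9.png

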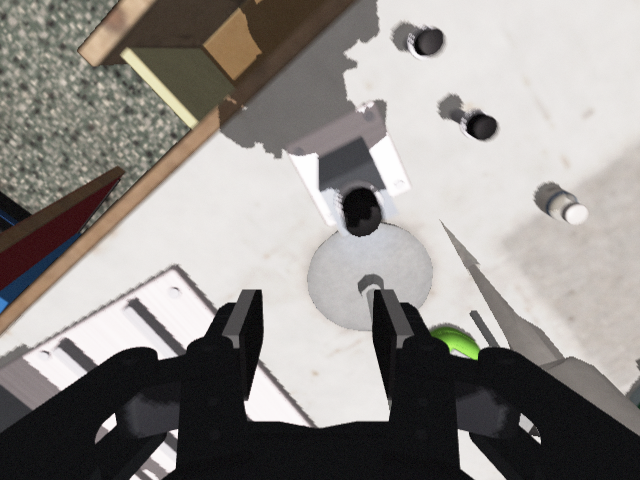

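The grip top is at (364,216), against a predicted (363,218), so the pin is at about (0.441, 0.002). Descending.

Request:
carry_out:
  series:
    - [[6, -4, 17], 0]
    - [[6, -4, 18], 0]
    - [[5.5, -4, 18], 0]
    - [[5.5, -4, 18], 0]

```text
clock: 27.22
position: [0.4531, 0.0025, 0.1314]
ee_rot: [0.076, 0.902, 0.422, 0.044]
contact_force: [0.0, 0.8, 0.0]
width: 0.042
```

```bash
python3 -c "
from h import *
tilt();s=manip.get_state();z=R.from_quat(np.roll(s['ee_rot'],-1)).as_matrix()[:,2];print(s['position'],s['contact_force'])
p=np.array([.441,.0015,.095]);p[:2]+=.022*z[:2];go(p,np.degrees(np.arctan2(z[1],z[0]))+90)"
```

```text
toolz [ 0.1433 -0.101  -0.9845]
[0.45312597 0.0024619  0.13140502] [0.02182521 0.79548997 0.0185279 ]
to [ 0.4442 -0.0007  0.095 ] shift [ -8.7 -11.1  34.9] turn -4.56 head 50.26 F [0.  0.8 0. ] w 42.0 t 27.22
```

Request:
carry_out:
  series:
    - [[-6, -7, 4], -2.3]
    - [[-3.5, -6, 8], -2.2]

```text
clock: 27.38
position: [0.4403, 0.0028, 0.1146]
ee_rot: [0.078, 0.884, 0.46, 0.041]
contact_force: [0.1, 0.4, 0.1]
width: 0.0419
```

```bash
python3 -c "
from h import *
tilt();s=manip.get_state();z=R.from_quat(np.roll(s['ee_rot'],-1)).as_matrix()[:,2];print(s['position'],s['contact_force'])
p=np.array([.441,.0015,.095]);p[:2]+=.022*z[:2];go(p,np.degrees(np.arctan2(z[1],z[0]))+90)"
```

```text
toolz [ 0.1441 -0.0996 -0.9845]
[0.4402566  0.0027753  0.11455567] [0.13269951 0.38522024 0.14913312]
to [ 0.4442 -0.0007  0.095 ] shift [-0.6  1.7 20.2] turn -0.39 head 54.95 F [0.1 0.4 0.1] w 41.9 t 27.38
```

Request:
carry_out:
  series:
    - [[-0.3, 0.3, 9], 0]
    - [[-0.3, 0.3, 9], 0]
    - [[0, 0, 1], 0]

```text
clock: 27.63
position: [0.4413, 0.0004, 0.0933]
ee_rot: [0.077, 0.883, 0.461, 0.041]
contact_force: [-1.0, 0.2, -0.7]
width: 0.0418
```

```bash
python3 -c "
from h import *
tilt();s=manip.get_state();z=R.from_quat(np.roll(s['ee_rot'],-1)).as_matrix()[:,2];print(s['position'],s['contact_force'])
p=np.array([.441,.0015,.095]);p[:2]+=.022*z[:2];go(p,np.degrees(np.arctan2(z[1],z[0]))+90)"
```

```text
toolz [ 0.143  -0.0984 -0.9848]
[4.41296689e-01 3.61174659e-04 9.32952986e-02] [-1.00352283  0.203921   -0.67389148]
to [ 0.4441 -0.0007  0.095 ] shift [ 0.8  3.2 -1.2] turn -0.36 head 55.11 F [-1.   0.2 -0.7] w 41.8 t 27.63
```

Request:
carry_out:
  series:
    - [[0.5, 3, -2], 0]
    - [[0, 0, 0], 0]
    - [[0, 0, 0], 0]
    - [[0, 0, 0], 0]
    - [[0, 0, 0], 0]
    - [[0, 0, 0], 0]
  fingers: 15
  squeeze: 50

```text
clock: 28.13
position: [0.4449, -0.0012, 0.0976]
ee_rot: [0.078, 0.883, 0.46, 0.042]
contact_force: [-0.8, -0.0, -0.7]
width: 0.0222
```

```bash
python3 -c "
from h import *
tilt();s=manip.get_state();print(s['position'],s['contact_force'],s['width'],s['qpos'].round(3))"
```

```text
toolz [ 0.146  -0.0983 -0.9844]
[ 0.44487218 -0.00118078  0.09756385] [-0.75046258 -0.02006286 -0.72388472] 0.022219757721695408 [-0.089  0.142  2.082 -0.123  0.766 -0.968]
```

Request:
carry_out:
  series:
    - [[0, 1, -6], 0]
    - [[0, 2.5, -14], 0]
    - [[0, 3.5, -20], 0]
    - [[0, 3.5, -20], 0]
    - [[0, 3.5, -20], 0]
    - [[0, 3.5, -20], 0]
    - [[0, 3, -16], 0]

```text
clock: 28.72
position: [0.4434, -0.0009, 0.2198]
ee_rot: [0.077, 0.883, 0.461, 0.041]
contact_force: [-0.0, -0.3, -0.8]
width: 0.0227
```

```bash
python3 -c "
from h import *
tilt();s=manip.get_state();print(s['position'],s['contact_force'],s['width'],s['qpos'].round(3))
go((.37,-.14,.215));go((.50,-.40,.215))"
```

```text
toolz [ 0.1437 -0.0973 -0.9848]
[ 0.44344403 -0.0008904   0.21976796] [-0.03712931 -0.34636187 -0.81608132] 0.022669937634404155 [-0.09   0.007  1.878 -0.094  1.105 -1.016]
to [ 0.37  -0.14   0.215] shift [-156.1   18.2    7.7] turn 0 head 55.15 F [-0.  -0.3 -0.8] w 22.7 t 28.72
to [ 0.5   -0.4    0.215] shift [-295.2  269.6   51.7] turn 0 head 55.15 F [-0.  -0.3 -0.8] w 22.7 t 28.72
```

Request:
carry_out:
  series:
    - [[-15, 2, 1], 0]
    - [[-31, 4, 1], 0]
    - [[-31, 4, 1], 0]
    - [[-31, 4, 1], 0]
    - [[-28, 8, 1], 0]
    - [[-22, 20, 3], 0]
    - [[-18, 30, 5], 0]
    - [[-18, 31, 5], 0]
    - [[-18, 31, 5], 0]
    - [[-18, 31, 5], 0]

```text
clock: 29.55
position: [0.4512, -0.289, 0.2347]
ee_rot: [0.083, 0.88, 0.465, 0.051]
contact_force: [1.2, 1.2, -1.0]
width: 0.0225
```

```bash
python3 -c "
from h import *
tilt();s=manip.get_state();print(s['position'],s['contact_force'],s['width'],s['qpos'].round(3))
go((.52,-.41,.22),55.15)"
```

```text
toolz [ 0.1672 -0.0991 -0.9809]
[ 0.45118565 -0.28900598  0.23467609] [ 1.24600072  1.15189561 -0.9731833 ] 0.02249730356241467 [-0.725  0.111  1.729  0.041  1.109 -1.713]
to [ 0.52 -0.41  0.22] shift [-61.6 119.8  37.9] turn 0.67 head 55.82 F [ 1.2  1.2 -1. ] w 22.5 t 29.55
```

```bash
cat >> h.py <<'E'
def Rq(q): return R.from_quat(np.roll(np.asarray(q),-1)).as_matrix()
Rg=Rq([.078,.883,.460,.042]);pg=np.array([.4449,-.0012,.0976])
lo=Rg.T@(np.array([.441,.0015,.086])-pg);lo[0]=0   # pin origin in tool
la=Rg.T@np.array([0,0,1.])                          # pin axis (up) in tool
BORE=np.array([.548,-.4295])
def pin(s):
    M=Rq(s['ee_rot']);o=s['position']+M@lo;a=M@la;return o,a,o-.076*a
def pingo(ztip,xy=BORE,hd=None):
    s=manip.get_state();o,a,t=pin(s);print('pin o',o.round(4),'a',a.round(3),'tip',t.round(4),'bore-tip mm',((np.r_[xy,ztip]-t)*1000).round(1));tilt()
    go(s['position']+np.r_[xy,ztip]-t,hd)
E
python3 -c "
from h import *
print(lo,la);pingo(.130,hd=55.15)"
```

```text
[ 0.         -0.00671672  0.01058032] [ 0.00241408  0.17654035 -0.98429044]
pin o [ 0.4475 -0.2863  0.223 ] a [-0.02   0.002  1.   ] tip [ 0.449  -0.2865  0.147 ] bore-tip mm [  99. -143.  -17.]
toolz [ 0.1672 -0.0991 -0.9809]
to [ 0.5501 -0.432   0.2177] shift [-62.9 156.   47.4] turn 0.67 head 55.82 F [ 1.2  1.2 -1. ] w 22.5 t 29.55
```

Request:
carry_out:
  series:
    - [[-10.5, 26, 7], 0.1]
    - [[-10.5, 26, 7], 0.1]
    - [[-10.5, 26, 7], 0.1]
    - [[-10.5, 26, 7], 0.1]
    - [[-10, 24, 7], 0.1]
    - [[-5, 12, 3], 0.1]
    - [[0, 0, 0], 0]

```text
clock: 30.13
position: [0.5443, -0.4341, 0.2264]
ee_rot: [0.088, 0.883, 0.458, 0.052]
contact_force: [-0.8, -0.3, -1.2]
width: 0.0225
```

```bash
python3 -c "
from h import *
pingo(.115,hd=55.15)
s=manip.get_state();w,_=wrist('w10');o,a,t=pin(s)
print('proj tip,collar,bore',proj(w,[t,t+.014*a,o]).round(1).tolist(),proj(w,[np.r_[BORE,.095]]).round(1).tolist())
cv2.imwrite('pics/c10.png',w['frame'])"
```

```text
pin o [ 0.5408 -0.4315  0.2147] a [-0.026  0.008  1.   ] tip [ 0.5428 -0.4321  0.1387] bore-tip mm [  5.2   2.6 -23.7]
toolz [ 0.1717 -0.1077 -0.9792]
to [ 0.5495 -0.4315  0.2027] shift [ 4.9 -2.1 23.8] turn -0.24 head 54.91 F [-0.8 -0.3 -1.2] w 22.5 t 30.13
proj tip,collar,bore [[318.3, 210.0], [318.4, 219.7], [319.0, 280.2]] [[325.1, 187.9]]
```

```bash
python3 -c "
import cv2
f=cv2.imread('pics/c10.png')[110:320,200:440];cv2.imwrite('pics/c10b.png',cv2.resize(f,None,fx=2.8,fy=2.8,interpolation=cv2.INTER_CUBIC))"
```

```text
(no output)
```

View pics/c10b.png

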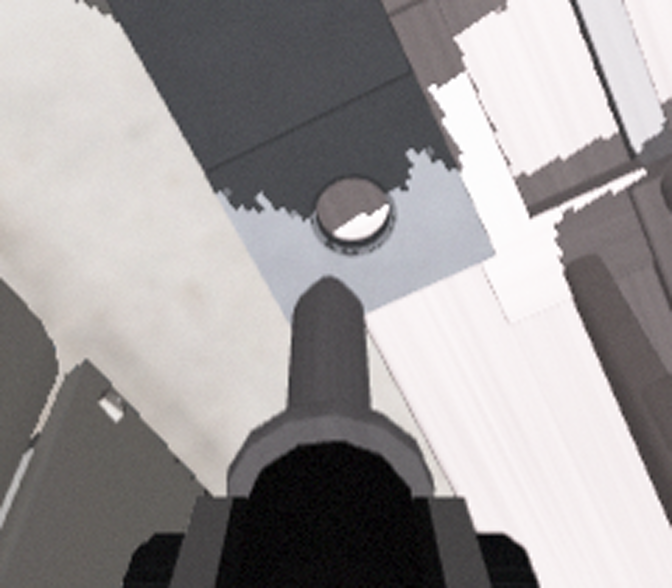

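The bore centre is at (326,186) against a predicted (325,188), and the pin tip is at (318,210) against a predicted (318,210). The model is good to about 1 mm, so I'll line up above the bore.

Request:
carry_out:
  series:
    - [[2.5, -1.5, 9], 0]
    - [[2.4, -1.5, 9], 0]
    - [[0, 0, 5], 0]

```text
clock: 30.43
position: [0.5468, -0.4268, 0.2032]
ee_rot: [0.087, 0.883, 0.459, 0.052]
contact_force: [-0.3, 0.4, -0.6]
width: 0.0221
```

```bash
python3 -c "
from h import *
pingo(.100,hd=55.15)"
```

```text
pin o [ 0.5433 -0.4241  0.1915] a [-0.026  0.006  1.   ] tip [ 0.5452 -0.4246  0.1155] bore-tip mm [  2.8  -4.9 -15.5]
toolz [ 0.171  -0.1058 -0.9796]
to [ 0.5496 -0.4317  0.1877] shift [-2.6  1.9 16.2] turn -0.18 head 54.97 F [-0.3  0.4 -0.6] w 22.1 t 30.43
```

Request:
carry_out:
  series:
    - [[-2.4, 4.4, 2], 0]
    - [[-0.3, -0.2, 7], 0]

```text
clock: 30.6
position: [0.5496, -0.43, 0.1946]
ee_rot: [0.086, 0.883, 0.459, 0.052]
contact_force: [0.7, -0.2, 0.0]
width: 0.0226
```

```bash
python3 -c "
from h import *
pingo(.090,hd=55.15)"
```

```text
pin o [ 0.546  -0.4273  0.1829] a [-0.025  0.006  1.   ] tip [ 0.5479 -0.4277  0.1069] bore-tip mm [  0.1  -1.8 -16.9]
toolz [ 0.1705 -0.1046 -0.9798]
to [ 0.5497 -0.4318  0.1777] shift [-1.6 -2.3 16.8] turn -0.08 head 55.07 F [ 0.7 -0.2  0. ] w 22.6 t 30.6
```

Request:
carry_out:
  series:
    - [[-0.8, -1, 8.5], 0]
    - [[-0.8, -1, 8.5], 0]
    - [[0, -0.5, 5], 0]

```text
clock: 30.85
position: [0.5501, -0.4313, 0.1703]
ee_rot: [0.086, 0.882, 0.46, 0.052]
contact_force: [0.2, 0.5, -0.9]
width: 0.0221
```

```bash
python3 -c "
from h import *
pingo(.060,hd=55.15)"
```

```text
pin o [ 0.5465 -0.4286  0.1586] a [-0.024  0.005  1.   ] tip [ 0.5484 -0.429   0.0826] bore-tip mm [ -0.4  -0.5 -22.6]
toolz [ 0.1701 -0.1041 -0.9799]
to [ 0.5497 -0.4318  0.1477] shift [-0.9 -4.5 22.2] turn -0.03 head 55.12 F [ 0.2  0.5 -0.9] w 22.1 t 30.85
```

Request:
carry_out:
  series:
    - [[-0.2, -1.6, 9], 0]
    - [[-0.2, -1.6, 9], 0]
    - [[-0.2, -1.6, 9], 0]

```text
clock: 31.1
position: [0.5506, -0.432, 0.1408]
ee_rot: [0.086, 0.882, 0.46, 0.052]
contact_force: [-0.5, -0.5, -0.4]
width: 0.0225
```

```bash
python3 -c "
from h import *
pingo(.038,hd=55.15)"
```

```text
pin o [ 0.5471 -0.4293  0.1291] a [-0.025  0.005  1.   ] tip [ 0.549  -0.4298  0.0531] bore-tip mm [ -1.    0.3 -15.1]
toolz [ 0.1707 -0.1044 -0.9798]
to [ 0.5497 -0.4318  0.1257] shift [-0.5 -3.9 14.6] turn -0.04 head 55.11 F [-0.5 -0.5 -0.4] w 22.5 t 31.1
```

Request:
carry_out:
  series:
    - [[-0.2, -1.8, 7], 0]
    - [[-0.2, -1.6, 7], 0]
    - [[0, -1, 5], 0]

```text
clock: 31.35
position: [0.5492, -0.4313, 0.117]
ee_rot: [0.085, 0.883, 0.46, 0.051]
contact_force: [-0.0, -0.2, -1.1]
width: 0.0225
```

```bash
python3 -c "
from h import *
pingo(.022,hd=55.15)"
```

```text
pin o [ 0.5456 -0.4286  0.1053] a [-0.023  0.003  1.   ] tip [ 0.5473 -0.4289  0.0293] bore-tip mm [ 0.7 -0.6 -7.3]
toolz [ 0.1684 -0.1024 -0.9804]
to [ 0.5499 -0.4319  0.1097] shift [-0.2 -0.6  7.4] turn -0.05 head 55.1 F [-0.  -0.2 -1.1] w 22.5 t 31.35
```

The tip is at 29 mm, below the tab's top at 40 mm, and there is no contact force, so it is in both bores. I'll seat the collar.

Request:
carry_out:
  series:
    - [[0, -0.8, 5], 0]
    - [[0, -0.8, 4.5], 0]
    - [[0, -0.5, 2.5], 0]

```text
clock: 31.6
position: [0.5497, -0.4314, 0.1052]
ee_rot: [0.085, 0.882, 0.46, 0.051]
contact_force: [-8.0, 7.2, 24.3]
width: 0.0225
```

```bash
python3 -c "
from h import *
pingo(.019,hd=55.15)"
```

```text
pin o [ 0.5461 -0.4287  0.0935] a [-0.023  0.004  1.   ] tip [ 0.5478 -0.429   0.0175] bore-tip mm [ 0.2 -0.5  1.5]
toolz [ 0.1689 -0.1028 -0.9803]
to [ 0.5498 -0.4319  0.1067] shift [-0.3  0.7 -1.4] turn -0.04 head 55.11 F [-8.   7.2 24.3] w 22.5 t 31.6
```

Request:
carry_out:
  series:
    - [[0, 0, -1], 0]
    - [[0, 0, 0], 0]
    - [[0, 0, 0], 0]
    - [[0, 0, 0], 0]
    - [[0, 0, -3], 0]
    - [[0, 0, -10], 0]
    - [[0, 2, -20], 0]
    - [[0, 4, -30], 0]
    - [[0, 4, -30], 0]
    - [[0, 4, -30], 0]
  fingers: 42

```text
clock: 32.43
position: [0.5369, -0.4237, 0.2281]
ee_rot: [0.079, 0.883, 0.46, 0.049]
contact_force: [-0.2, -1.6, 0.5]
width: 0.0417
```

```bash
python3 -c "
from h import *
tilt();s=manip.get_state();print(s['position'],s['contact_force'],s['width'])
w,s=wrist('w11');g=cv2.cvtColor(w['frame'],cv2.COLOR_BGR2GRAY)
P=[np.r_[BORE,.095+z] for z in(0,.005,.033)];pr=proj(w,P);print(pr.round(1).tolist())
u,v=pr[2].astype(int);m=np.zeros_like(g);m[max(v-45,0):v+45,u-45:u+45]=(g[max(v-45,0):v+45,u-45:u+45]<35)*255
for c in cv2.findContours(m,0,1)[0]:
  if cv2.contourArea(c)>60:
    b=cv2.boundingRect(c);(cu,cv_),r=cv2.minEnclosingCircle(c);print(cv2.contourArea(c),b,(cu,cv_),r,'at z.128',onz(w,(cu,cv_),.128).round(4))
e=manip.get_image('scene');pickle.dump(e,open('pics/scene3.pkl','wb'));print('scene',proj(e,P).round(1).tolist())
g=cv2.cvtColor(e['frame'],cv2.COLOR_BGR2GRAY);u,v=proj(e,P)[2].astype(int);m=np.zeros_like(g);m[v-15:v+25,u-15:u+15]=(g[v-15:v+25,u-15:u+15]<45)*255
print([ (cv2.boundingRect(c),cv2.contourArea(c)) for c in cv2.findContours(m,0,1)[0]])
"
```

```text
toolz [ 0.1597 -0.0935 -0.9827]
[ 0.53686887 -0.42370168  0.22808839] [-0.24738423 -1.60238335  0.45645053] 0.04174740168536341
[[317.9, 207.0], [318.0, 209.7], [318.7, 226.9]]
1295.5 (298, 194, 37, 47) (316.0, 217.0) 23.19492530822754 at z.128 [ 0.5415 -0.427   0.128 ]
scene [[376.9, 166.8], [377.0, 165.1], [377.4, 155.4]]
[((375, 157, 7, 11), 55.5), ((362, 157, 6, 9), 31.0)]
```

Request:
carry_out:
  series:
    - [[0, -15, -25], 0]
    - [[0, -15, -25], 0]
    - [[0, -15, -20], 0]
    - [[0, 0, 0], 0]
    - [[0, 0, 0], 0]

```text
clock: 32.95
position: [0.4898, -0.3928, 0.298]
ee_rot: [0.086, 0.882, 0.46, 0.052]
contact_force: [-0.3, 0.8, -0.9]
width: 0.0419
```

```bash
python3 -c "
from h import *
a=load('top0')['frame'];b=manip.get_image('top')['frame']
for n,(u,v),r in(('vial',(255,216),9),('timer',(318,186),16),('beaker',(174,204),20),('sm1',(263,254),9),('sm2',(261,279),9)):
    T=a[v-r:v+r,u-r:u+r];S=b[v-r-8:v+r+8,u-r-8:u+r+8];m=cv2.matchTemplate(S,T,cv2.TM_CCOEFF_NORMED);_,mx,_,l=cv2.minMaxLoc(m);print(n,round(mx,3),(l[0]-8,l[1]-8))
s=manip.get_state();print(s['clock'],s['position'],s['contact_force'])
print(manip.sign_off())"
```

```text
vial 0.997 (0, 0)
timer 0.999 (0, 0)
beaker 0.999 (0, 0)
sm1 0.999 (0, 0)
sm2 0.999 (0, 0)
33.0 [ 0.49000485 -0.39282933  0.29822223] [0.02773909 0.27152592 0.82658126]
the job is handed in; nothing more can be done
None
```

The job is done and handed in at 33 s. The rack is in the nest, the carriage is home on its end stop, and the lock pin is through both bores with its collar on the guard.

**What I did**
- **Rack:** I carried it round the near side of the pipette stand and set it down in the nest, centred to within a few mm.
- **Carriage:** I pushed it with the back of an open finger. It needed about 10–12 N while gummed and about 2.5 N once free. I crept the last few mm onto the stop.
- **Pin:** I took the large one from the stand, lowered it through both bores, released it and moved the arm clear.

**Last checks**
- **Rack:** the wrist camera measured it at about x −152 to −26 mm from the hood's front edge, with its top at seated height. That was before the push. I did not measure it again under the hood; a later picture showed teal behind the push plate.
- **Carriage:** the force climbed to 10.6 N with no further advance, and the push face was at about −13 mm against the −12 mm expected.
- **Pin:** the tip passed the tab's height with no contact force, and the collar then met the guard at about 24 N. After release, the grip appeared within 2–3 px of its seated position in the wrist view. In the rougher scene-camera view it sat a few pixels low.
- **Bystanders:** the vial, timer, beaker and both small look-alike pins showed no shift in the top view.

**What went wrong:** the moves can turn the tool only about its own axis, and it kept drifting off vertical, by up to about 11°. I corrected it once by reaching to the limit of the arm. For the pin I worked round it by choosing the jaw direction. The rack was pitched about 8° when I released it, and it was level in the next picture. The pin went in leaning about 1.5°.

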